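# Tidy the games shelf and bolt its rail

### The job

Tidy the games shelf: slide the tub of blocks along the shelf, without lifting it, right up against the left end panel (the one away from the bolt), then stand every game box that is on the table in the shelf in one neat upright row starting at the tub, square to the shelf, broad faces together and no real gaps. Then raise the drop-front rail until it is shut and slide its barrel bolt fully home into the keeper. Leave the other toys and books where they are.

Things in the scene. Friction and masses are not known exactly. Their poses are not given: they have to be found in the camera images.
- shelf: Low pale-blue games shelf, fixed, 426 (y) x 116 (x) x 95 mm high, open on top. Origin: centre of its underside; -x is its front (towards the robot), +y its left end. Shelf floor at z = 57 mm; clear inside for x -44 to 44 and y -185 to 185 mm. End panels 28 mm thick, back 14 mm, tops at z = 95 mm. Its front is the drop-front rail.
- end_panel (a point): Point on the shelf floor at the inner face of the shelf's left (+y) end panel, half way front to back.
- rail (a joint): Drop-front rail, 366 x 37 x 14 mm board hinged on the shelf's front lower edge (line x = -58, z = 57 mm of the shelf, along y). 0 = upright, shut, outer face at x = -58, top at z = 95 mm; grows (rad) as it drops forward, 1.5 = nearly level. Stiff hinge, stays where left; 3 to 5 N at its edge moves it. Bolt on its outer face at y -50 to -176 mm; the rest is bare.
- rail_edge (a point): Middle of the rail's free edge on its outer face, 38 mm from the hinge line.
- bolt (a joint): Steel barrel bolt on the rail's outer face: 0 = drawn back, 0.040 m = fully home; grows as the rod slides towards the shelf's right end (-y) into the keeper, which it can enter only with the rail shut. Friction about 2.5 N. Rod 12 mm thick, axis 12 mm out from the rail's face, 21 mm from the hinge line.
- bolt_knob (a point): Centre of the bolt's knob, a 16 mm thick, 22 mm long steel stub standing straight out from the rod; it moves with bolt and rail. With the rail shut it is at x = -98 (stub from -87 to -109), z = 78 mm of the shelf, and nothing else is that far out.
- keeper (a point): Centre of the keeper, a steel staple 22 mm wide and 24 mm high on the front edge of the shelf's right (-y) end panel; it stands out to x = -83 mm of the shelf.
- tub: Plywood tub full of building blocks, 76 mm (its x) x 90 mm (its y) x 52 mm high, 0.5 to 0.9 kg, standing on the shelf floor somewhere near the middle. Origin: centre of its underside; its axes are nearly the shelf's.
- game1: Stout card-game box standing upright on the table: 64 mm (its x) x 48 mm (its y) x 80 mm high, about 0.16 kg, weighted low, all five alike in shape. Origin: centre of its underside. Absent in some runs (three to five are there).
- game2: Stout card-game box standing upright on the table: 64 mm (its x) x 48 mm (its y) x 80 mm high, about 0.16 kg, weighted low, all five alike in shape. Origin: centre of its underside. Absent in some runs (three to five are there).
- game3: Stout card-game box standing upright on the table: 64 mm (its x) x 48 mm (its y) x 80 mm high, about 0.16 kg, weighted low, all five alike in shape. Origin: centre of its underside. Absent in some runs (three to five are there).
- game4: Stout card-game box standing upright on the table: 64 mm (its x) x 48 mm (its y) x 80 mm high, about 0.16 kg, weighted low, all five alike in shape. Origin: centre of its underside. Absent in some runs (three to five are there).
- game5: Stout card-game box standing upright on the table: 64 mm (its x) x 48 mm (its y) x 80 mm high, about 0.16 kg, weighted low, all five alike in shape. Origin: centre of its underside. Absent in some runs (three to five are there).
- car: Bystander: low wooden toy car, 88 x 48 x 28 mm, among the game boxes. Origin: centre of its underside.
- boardbook: Bystander: small board book lying flat, 82 x 76 x 18 mm, among the game boxes. Origin: centre of its underside.
- stackring: Bystander: flat wooden ring, 72 mm across, 20 mm high, in front of the shelf. Origin: centre of its underside.
There are look-alikes about, which are no part of the job. Leave any pink or purple look-alike of the game5 alone.

How it is judged:
By the outcome, as a careful person would: the job done as asked, in the order asked, and still so for the second after the job is handed in, with the robot touching nothing.
Of game1, game2, game3, game4, game5 only 3 to 5 are there at a start; the rules pass over those that are not, and their reading is None.
At some moment in a run one of game1, game2, game3, game4, game5 may be knocked a few centimetres aside while the robot is not near it.
It also fails if it takes over 210 s, if anything falls off the work surface, if the arm or the gripper's body presses on something with over 40 N, if the wrist force passes 120 N, or if a joint passes its speed limit or range.

### The arm

A 7-joint arm with a two-finger parallel gripper is mounted at the origin on the work surface. World frame = base frame: x ahead of the robot, y to its left, z up, the work surface at z = 0. Lengths are in m, angles in rad, forces in N, time in s.
With the tool pointing down it reaches from about 0.4 to 0.925 m from the base axis. Payload 5.6 kg.
Tool frame: the origin (TCP) lies on the centre line of the jaws, within the pads' length; the fingertips stand 19 mm ahead of it and the grasp point (between the pads) is the TCP (finger_overhang is the z of the fingertips in the tool frame, in m); z points along the fingers, y is the line along which they close (so a half turn about z gives the same grasp; the last joint's range is limited). The gripper opens to 85 mm and grips with 20 to 120 N. Pads are 22 mm wide; open, the fingers measure 114 mm over their backs; the gripper's body (76 mm by 85 mm) begins 54 mm behind the grasp point. The pads swing forward as they close: fully open they stand 13 mm farther back than shut.
Start: joints at [1.067, 0.468, -0.012, 1.603, 0.006, 1.071, -0.056], TCP at [0.289, -0.582, 0.25] pointing down, gripper open.
Joint ranges: [-2.53, 2.53], [-0.31, 2.02], [-1.57, 1.55], [0.28, 2.44], [-1.29, 4.43], [0.15, 1.84], [-2.92, 2.92]. Speed limits (rad/s): [2.57, 2.57, 3.14, 3.14, 3.14, 3.14, 3.14].

### API

Orientations are given as a rotation vector (axis times angle).
In Python, from cell import * gives the robot as it stands.
- The arm moves only by the tool carry_out, never from a script. Its argument "deltas" is one flat list of numbers, 7 for each row, row after row: the shift along the tool's x, y, z normalised to -1 to 1, where 1 is 20 mm, then the turn, a rotation vector about the tool's x, y, z normalised to -1 to 1, where 1 is 5 degrees, then the opening, from 0 (shut) to 1 (fully open). In form: [tx, ty, tz, wx, wy, wz, gripper, tx, ty, tz, wx, wy, wz, gripper, ...]. A call has 1 to 20 rows; each row shifts and turns the commanded pose from where the row before left it, along the tool's axes as they then stand; what a row does not reach is not made up. A row lasts 1/10 s, in which the tool goes at most 50 mm and 8.59 degrees, less where a joint would pass 70% of its speed; a pose out of reach is approached as far as the arm can. A call with a number of a shift or a turn outside -1 to 1 is refused whole. A call with a gripper value outside its range is refused whole. The fingers move at their own pace and stop on an object; "newtons" is the grip in N (left out, the last holds). Time passes only in rows, so rows that do not move let the fingers close. It gives the time, the measured TCP pose, the force, the opening and the grip force at its end, in the units of the state.
- state(): the state, without advancing time (a new reading comes with each control period).
- capture(name): name is "scene" or "top"; returns the picture (420x560x3 uint8, blue, green, red); there is no depth.
- camera_params(name): a dict with "mtx" (3x3 intrinsics, pixels), "D" ([k1, k2, p1, p2, k3] as OpenCV has them; the pictures are not rectified), "R" (3x3) and "t" (3): a world point X has camera coordinates R X + t. Camera axes: x right, y down, z forward; pixel columns grow to the right and rows downward; lengths in m; the calibration is good to about 2 mm. A picture is of the moment at which its call begins. camera_params takes no time and is no camera call.
- hand_in(): hands the job in; it is judged then, once.
The state is a dict: "clock": time; "joints": joint angles; "dq": joint speeds; "tau": joint torques, N m; "ee_pos": TCP position; "eef_rot": TCP orientation; "contact_force": force on the tool from outside, world axes, zero at the start; "ft_torque": the same for the moment, N m; "finger_gap": opening from 0.0 (shut) to 1.0 (fully open); "grasp_force": force on a finger pad.
Only numpy, scipy, OpenCV 4.12 (cv2) and the standard library are available. Lean on these libraries where they do the work, as an engineer would, in place of code of your own. Each camera call takes 0.05 s, during which the arm holds its last target. There are 200 camera calls.

## Working session

There is one attempt and no reset: what is moved stays moved. The work goes in short steps, Python scripts to look and compute and a tool call to move; the robot and the scene stay as the last step left them, time stands still between calls to the robot, and variables do not carry over. Pictures are saved under pics/ and viewed, at most 14 in all, crops included, and the job is handed in when it is done.

Besides the shell and the picture viewer there is one more tool, called after "Request:" as name(argument=value, ...), one argument or row to a line, values as JSON. carry_out: Moves the arm, as the interface text tells. Scaled input: -1 to 1 covers 20 mm each way for a shift and 5 degrees each way for a turn. Its arguments: {"type":"object","properties":{"deltas":{"type":"array","items":{"type":"number","minimum":-1,"maximum":1}},"newtons":{"type":"number"}},"required":["deltas"]}

```bash
mkdir -p pics; ls
python3 - <<'E'
from cell import *
import cv2,numpy as np
for n in("scene","top"):
    cv2.imwrite(f"pics/{n}0.png",capture(n)); p=camera_params(n)
    print(n,np.round(p["mtx"],1).tolist(),np.round(p["D"],3),(-np.array(p["R"]).T@p["t"]).round(3),np.round(p["R"],2).tolist())
s=state();print(s["ee_pos"],s["eef_rot"],s["clock"],s["contact_force"])
E
```

```text
pics
scene [[502.9, 0.0, 287.5], [0.0, 502.9, 209.5], [0.0, 0.0, 1.0]] [-0.166  0.     0.     0.     0.   ] [ 0.896 -0.714  1.265] [[0.86, 0.51, 0.01], [0.43, -0.72, -0.55], [-0.27, 0.48, -0.84]]
top [[382.8, 0.0, 273.9], [0.0, 382.8, 209.8], [0.0, 0.0, 1.0]] [0.012 0.    0.    0.    0.   ] [ 0.402 -0.047  1.051] [[0.0, -1.0, 0.01], [-1.0, -0.0, -0.08], [0.08, -0.01, -1.0]]
[ 0.28872795 -0.5817924   0.2493975 ] [-3.05705465e+00 -7.16904559e-01  8.34931621e-04] 0.1 [ 0.77741587 -1.38868964 -0.67202064]
```

View pics/scene0.png

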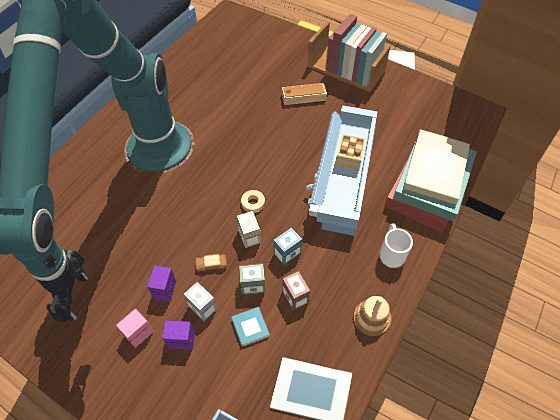

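View pics/top0.png

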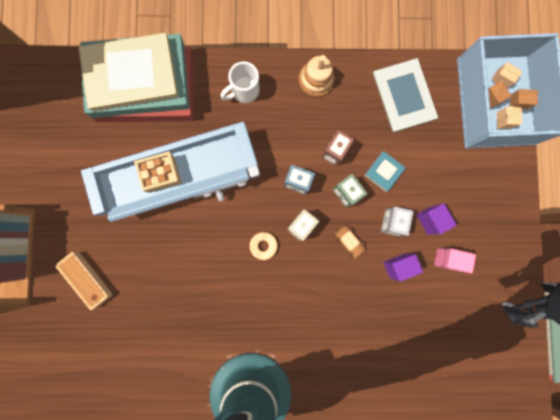

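The scene shows five white-topped boxes: cream (249,230), blue (288,246), green (252,278), red (295,290) and grey (200,300). The pink box (135,328) and purple boxes (161,284), (178,335) are the look-alikes. The shelf tilts about 15°, with the tub near its middle. Next I'll enlarge a crop to confirm.

```bash
cat > h.py <<'E'
from cell import *
import cv2,numpy as np
from scipy.spatial.transform import Rotation as Rn
def ray(n,uv):
    p=camera_params(n);R=np.array(p["R"]);c=-R.T@np.array(p["t"])
    u=cv2.undistortPoints(np.float64(uv).reshape(-1,1,2),np.array(p["mtx"]),np.array(p["D"])).reshape(-1,2)
    return c,np.c_[u,np.ones(len(u))]@R
def plane(n,uv,z):
    c,d=ray(n,uv);return c+d*((z-c[2])/d[:,2])[:,None]
def proj(n,X):
    p=camera_params(n);return cv2.projectPoints(np.float64(X).reshape(-1,1,3),cv2.Rodrigues(np.array(p["R"]))[0],np.float64(p["t"]),np.array(p["mtx"]),np.array(p["D"]))[0].reshape(-1,2)
def crop(n,im,x0,y0,x1,y1,k,name):
    cv2.imwrite(name,cv2.resize(im[y0:y1,x0:x1],None,fx=k,fy=k,interpolation=cv2.INTER_CUBIC))
E
python3 - <<'E'
from h import *
t=cv2.imread("pics/top0.png");s=cv2.imread("pics/scene0.png")
crop("top",t,70,110,470,290,2,"pics/c1.png")
crop("scene",s,110,90,390,360,2.2,"pics/c2.png")
E
```

```text
(no output)
```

View pics/c1.png

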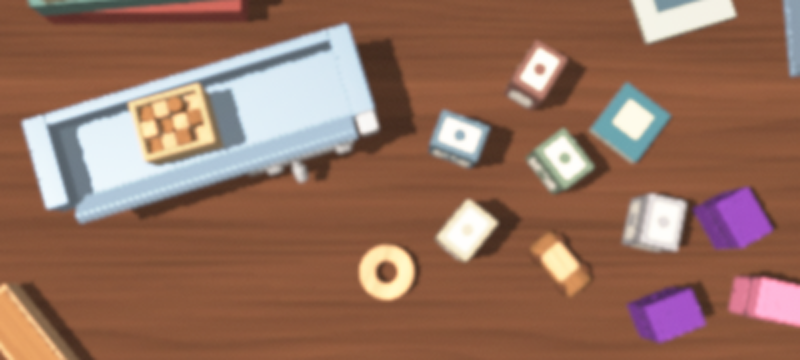

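View pics/c2.png

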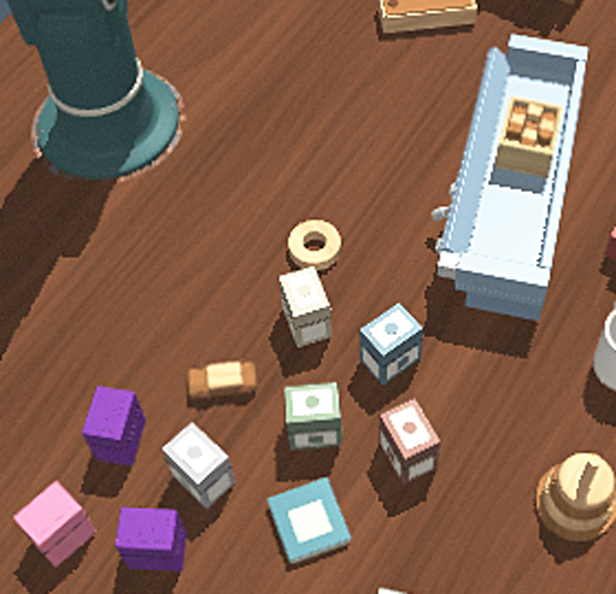

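Confirmed: five game boxes (cream, blue, green, red, grey). The pink box and two purple boxes lack the white label, so they're excluded. Now I'll measure the boxes and the shelf.

```bash
cat >> h.py <<'E'
def games(n,im,zt=0.08):
    hsv=cv2.cvtColor(im,cv2.COLOR_BGR2HSV)
    m=((hsv[...,2]>185)&(hsv[...,1]<50)).astype(np.uint8)
    out=[]
    for c in cv2.findContours(m,cv2.RETR_EXTERNAL,cv2.CHAIN_APPROX_NONE)[0]:
        if cv2.contourArea(c)<40: continue
        P=plane(n,c.reshape(-1,2),zt)[:,:2]
        (cx,cy),(w,h),a=cv2.minAreaRect(np.float32(P*1000))
        if not(20<min(w,h)<60 and max(w,h)<80): continue
        if h>w: a+=90;w,h=h,w
        out.append((round(cx),round(cy),round(w),round(h),round((a+90)%180-90),c.reshape(-1,2).mean(0).round().tolist()))
    return out
def blue(n,im):
    hsv=cv2.cvtColor(im,cv2.COLOR_BGR2HSV)
    m=cv2.inRange(hsv,(95,25,90),(120,130,255))
    return m
E
python3 - <<'E'
from h import *
for n in("top","scene"):
    im=cv2.imread(f"pics/{n}0.png")
    print(n);[print(g) for g in games(n,im)]
    m=blue(n,im);cs=[c for c in cv2.findContours(m,cv2.RETR_EXTERNAL,cv2.CHAIN_APPROX_NONE)[0] if cv2.contourArea(c)>1500]
    for c in cs:
        a=cv2.approxPolyDP(c,3,True).reshape(-1,2)
        print("blue",cv2.contourArea(c),a.tolist(),plane(n,a,0.095)[:,:2].round(3).tolist())
# tub: wood color top z=.109
for n,(x0,y0,x1,y1) in(("top",(125,145,190,195)),("scene",(330,125,372,172))):
    im=cv2.imread(f"pics/{n}0.png");h=cv2.cvtColor(im,cv2.COLOR_BGR2HSV)[y0:y1,x0:x1]
    m=cv2.inRange(h,(8,60,60),(30,255,255))
    c=max(cv2.findContours(m,0,1)[0],key=cv2.contourArea).reshape(-1,2)+[x0,y0]
    print(n,"tub",cv2.minAreaRect(np.float32(plane(n,c,.109)[:,:2]*1000)))
E
```

```text
top
(443, -135, 61, 44, -39, [303.0, 225.0])
(455, -384, 65, 48, -12, [401.0, 221.0])
(536, -261, 56, 41, 37, [352.0, 189.0])
(566, -126, 56, 41, 69, [299.0, 177.0])
(587, -350, 44, 44, -37, [386.0, 169.0])
(652, -230, 48, 33, -32, [340.0, 144.0])
blue 8435.5 [[243, 123], [157, 148], [154, 153], [153, 149], [152, 153], [103, 169], [91, 168], [103, 208], [95, 213], [106, 212], [112, 220], [247, 179], [246, 168], [256, 161]] [[0.702, 0.018], [0.636, 0.235], [0.623, 0.242], [0.633, 0.245], [0.623, 0.247], [0.581, 0.368], [0.584, 0.398], [0.483, 0.364], [0.471, 0.383], [0.473, 0.356], [0.454, 0.341], [0.558, 0.007], [0.586, 0.01], [0.604, -0.015]]
blue 10202.0 [[556, 34], [481, 38], [458, 59], [466, 147], [528, 144], [559, 134]] [[0.942, -0.796], [0.931, -0.6], [0.874, -0.538], [0.642, -0.551], [0.65, -0.709], [0.677, -0.79]]
scene
(615, -385, 41, 40, 53, [250.0, 326.0])
(457, -383, 63, 47, -13, [198.0, 295.0])
(654, -228, 49, 32, -32, [296.0, 284.0])
(538, -259, 62, 46, 37, [251.0, 273.0])
(567, -124, 62, 46, 69, [286.0, 239.0])
(446, -134, 62, 46, -39, [248.0, 222.0])
blue 1687.0 [[342, 106], [340, 116], [332, 114], [310, 203], [323, 203], [340, 125], [367, 128], [361, 170], [334, 164], [332, 172], [355, 178], [361, 172], [354, 211], [359, 212], [355, 209], [371, 117], [376, 117], [345, 112]] [[0.472, 0.386], [0.487, 0.343], [0.461, 0.337], [0.567, 0.001], [0.598, 0.02], [0.505, 0.308], [0.583, 0.342], [0.639, 0.181], [0.561, 0.159], [0.569, 0.13], [0.637, 0.145], [0.643, 0.174], [0.685, 0.041], [0.699, 0.045], [0.685, 0.048], [0.574, 0.392], [0.588, 0.4], [0.493, 0.367]]
blue 1553.0 [[110, 75], [52, 127], [50, 156], [114, 95]] [[-0.289, 0.113], [-0.292, -0.169], [-0.206, -0.259], [-0.207, 0.045]]
top tub ((572.7776489257812, 229.2041473388672), (85.15995788574219, 96.96473693847656), 16.7047119140625)
scene tub ((583.4635620117188, 216.45050048828125), (72.91211700439453, 127.65058135986328), 16.259376525878906)
```

Run:
```python
from h import *
for n,(x0,y0,x1,y1) in(("top",(70,112,275,232)),("scene",(300,95,388,236))):
    im=cv2.imread(f"pics/{n}0.png");im2=cv2.resize(im,None,fx=4,fy=4,interpolation=cv2.INTER_CUBIC)
    b,g,r=[im2[...,i].astype(int) for i in range(3)]
    m=((b-r>8)&(b>70)).astype(np.uint8); k=np.zeros_like(m);k[y0*4:y1*4,x0*4:x1*4]=1;m*=k
    m=cv2.morphologyEx(m,cv2.MORPH_OPEN,np.ones((5,5)))
    c=max(cv2.findContours(m,0,cv2.CHAIN_APPROX_NONE)[0],key=cv2.contourArea).reshape(-1,2)
    P=plane(n,(c-1.5)/4,.095)[:,:2]
    yaw=np.radians(17)
    for it in range(3):
        R=np.array([[np.cos(yaw),np.sin(yaw)],[-np.sin(yaw),np.cos(yaw)]])
        Q=P@R.T
        ym=(Q[:,1].min()+Q[:,1].max())/2
        bins=np.linspace(ym-.15,ym+.15,25);pts=[]
        for a,bb in zip(bins,bins[1:]):
            s=Q[(Q[:,1]>=a)&(Q[:,1]<bb)]
            if len(s):pts.append(s[s[:,0].argmax()])
        pts=np.array(pts);f=np.polyfit(pts[:,1],pts[:,0],1)
        res=pts[:,0]-np.polyval(f,pts[:,1]);ok=abs(res)<.004;f=np.polyfit(pts[ok,1],pts[ok,0],1)
        yaw-=np.arctan(f[0])
    xb=np.polyval(f,ym);xm=xb-.058
    s=Q[abs(Q[:,0]-xm-.01)<.035];yl=[];yr=[]
    for a in np.arange(xm-.025,xm+.045,.005):
        q=Q[(Q[:,0]>=a)&(Q[:,0]<a+.005)]
        if len(q):yl.append(q[:,1].max());yr.append(q[:,1].min())
    print(n,"yaw",np.degrees(yaw),"back",xb,"nin",ok.sum(),"L",np.round(yl,3),"R",np.round(yr,3))
    print("front extents by y", [(round(a,2),round(Q[(Q[:,1]>=a)&(Q[:,1]<a+.03)][:,0].min()-xm,3)) for a in np.arange(Q[:,1].min(),Q[:,1].max()-.03,.03)])
    L=np.median(yl);Rr=np.median(yr);R=np.array([[np.cos(yaw),np.sin(yaw)],[-np.sin(yaw),np.cos(yaw)]])
    print("origin from L",R.T@[xm,L-.213],"from R",R.T@[xm,Rr+.213],"len",L-Rr)
    if n=="scene": # rear outer face visible? report only
        pass
```

```text
top yaw 17.67962493942384 back 0.6789119935092416 nin 24 L [0.228 0.227 0.228 0.228 0.228 0.227 0.227 0.227 0.227 0.227 0.227 0.227
 0.227 0.228 0.227] R [-0.199 -0.199 -0.199 -0.199 -0.199 -0.199 -0.199 -0.199 -0.199 -0.199
 -0.199 -0.198 -0.198 -0.198 -0.198]
front extents by y [(np.float64(-0.2), np.float64(-0.064)), (np.float64(-0.17), np.float64(-0.088)), (np.float64(-0.14), np.float64(-0.088)), (np.float64(-0.11), np.float64(-0.088)), (np.float64(-0.08), np.float64(-0.088)), (np.float64(-0.05), np.float64(-0.088)), (np.float64(-0.02), np.float64(-0.088)), (np.float64(0.01), np.float64(-0.088)), (np.float64(0.04), np.float64(-0.088)), (np.float64(0.07), np.float64(-0.088)), (np.float64(0.1), np.float64(-0.088)), (np.float64(0.13), np.float64(-0.086)), (np.float64(0.16), np.float64(-0.086)), (np.float64(0.19), np.float64(-0.085))]
origin from L [0.58721401 0.2022836 ] from R [0.5872993  0.20201603] len 0.4262808409262404
scene yaw 17.994354866459382 back 0.6820274388138773 nin 24 L [0.226 0.227 0.224 0.222 0.226 0.227 0.224 0.222 0.227 0.227 0.225 0.226
 0.227 0.226 0.224] R [-0.193 -0.193 -0.192 -0.193 -0.193 -0.192 -0.193 -0.193 -0.192 -0.192
 -0.192 -0.192 -0.193 -0.193 -0.191]
front extents by y [(np.float64(-0.19), np.float64(-0.087)), (np.float64(-0.16), np.float64(-0.087)), (np.float64(-0.13), np.float64(-0.086)), (np.float64(-0.1), np.float64(-0.086)), (np.float64(-0.07), np.float64(-0.086)), (np.float64(-0.04), np.float64(-0.084)), (np.float64(-0.01), np.float64(-0.084)), (np.float64(0.02), np.float64(-0.084)), (np.float64(0.05), np.float64(-0.084)), (np.float64(0.08), np.float64(-0.083)), (np.float64(0.11), np.float64(-0.083)), (np.float64(0.14), np.float64(-0.083)), (np.float64(0.17), np.float64(-0.084)), (np.float64(0.2), np.float64(-0.057))]
origin from L [0.58946149 0.20522344] from R [0.58718425 0.21223443] len 0.41862845249795216
```

```bash
cat >> h.py <<'E'
YAW=np.radians(17.7);O=np.array([.588,.202])
EX=np.array([np.cos(YAW),np.sin(YAW)]);EY=np.array([-EX[1],EX[0]])
def sh(x,y): return O+x*EX+y*EY
def toS(p): d=np.array(p)[:2]-O;return np.array([d@EX,d@EY])
def down(psi): s,c=np.sin(psi),np.cos(psi);return np.array([[-s,c,0],[c,s,0],[0,0,-1.]])
def plan(wps,pos=None,R=None):
    "wps: (x,y,z,R or psi deg[, min rows]); prints identical rows per leg"
    st=state();p=np.array(st["ee_pos"]) if pos is None else pos
    R=Rn.from_rotvec(st["eef_rot"]).as_matrix() if R is None else R
    for w in wps:
        q=np.array(w[:3])
        if np.ndim(w[3])==0:
            c=[down(np.radians(w[3]+k)) for k in(0,180)] if len(w)<6 else [down(np.radians(w[3]))]
            R1=min(c,key=lambda D:np.linalg.norm(Rn.from_matrix(R.T@D).as_rotvec()))
        else:R1=w[3]
        rv=Rn.from_matrix(R.T@R1).as_rotvec();d=q-p
        n=int(max(np.ceil(np.linalg.norm(d)/.02),np.ceil(np.degrees(np.linalg.norm(rv))/5),1,w[4] if len(w)>4 else 1))
        M=sum(R@Rn.from_rotvec(rv*i/n).as_matrix() for i in range(n))
        s=np.linalg.solve(M,d)/.02
        print(n,"x",np.r_[s,np.degrees(rv)/n/5].round(3).tolist());p,R=q,R1
def st():
    s=state();print("t",round(s["clock"],1),"pos",np.round(s["ee_pos"],4),"S",toS(s["ee_pos"]).round(4),"psi",np.degrees(np.arctan2(*Rn.from_rotvec(s["eef_rot"]).as_matrix()[1::-1,1])).round(1),"F",np.round(s["contact_force"],1),"gap",round(s["finger_gap"],3),"g",round(s["grasp_force"],1),"q",np.round(s["joints"],2))
E
python3 - <<'E'
from h import *
st();a=sh(-.003,-.048);plan([(*a,.25,17.7),(*a,.095,17.7),(*sh(-.003,.06),.095,17.7)])
E
```

```text
t 0.1 pos [ 0.2887 -0.5818  0.2494] S [-0.5234 -0.6557] psi -63.6 F [ 0.8 -1.4 -0.7] gap 1.0 g 0.0 q [ 1.07  0.47 -0.01  1.6   0.01  1.07 -0.06]
41 x [1.062, -0.02, -0.001, -0.0, -0.0, -0.397]
8 x [0.0, 0.0, 0.969, 0.0, 0.0, 0.0]
6 x [0.9, -0.0, -0.0, 0.0, 0.0, 0.0]
```

Request:
carry_out(
  deltas=[0.99,-0.019,0,0,0,-0.37,0,0.99,-0.019,0,0,0,-0.37,0,0.99,-0.019,0,0,0,-0.37,0,0.99,-0.019,0,0,0,-0.37,0,0.99,-0.019,0,0,0,-0.37,0,0.99,-0.019,0,0,0,-0.37,0,0.99,-0.019,0,0,0,-0.37,0,0.99,-0.019,0,0,0,-0.37,0,0.99,-0.019,0,0,0,-0.37,0,0.99,-0.019,0,0,0,-0.37,0,0.99,-0.019,0,0,0,-0.37,0,0.99,-0.019,0,0,0,-0.37,0,0.99,-0.019,0,0,0,-0.37,0,0.99,-0.019,0,0,0,-0.37,0,0.99,-0.019,0,0,0,-0.37,0,0.99,-0.019,0,0,0,-0.37,0,0.99,-0.019,0,0,0,-0.37,0,0.99,-0.019,0,0,0,-0.37,0,0.99,-0.019,0,0,0,-0.37,0,0.99,-0.019,0,0,0,-0.37,0],
)

```text
clock: 2.1
ee_pos: [0.5646, -0.3052, 0.2503]
eef_rot: [2.671, 1.654, -0.0]
contact_force: [0.8, 0.4, -0.2]
finger_gap: -0.001
grasp_force: 0.0
```

Request:
carry_out(
  deltas=[0.99,-0.019,0,0,0,-0.37,0,0.99,-0.019,0,0,0,-0.37,0,0.99,-0.019,0,0,0,-0.37,0,0.99,-0.019,0,0,0,-0.37,0,0.99,-0.019,0,0,0,-0.37,0,0.99,-0.019,0,0,0,-0.37,0,0.99,-0.019,0,0,0,-0.37,0,0.99,-0.019,0,0,0,-0.37,0,0.99,-0.019,0,0,0,-0.37,0,0.99,-0.019,0,0,0,-0.37,0,0.99,-0.019,0,0,0,-0.37,0,0.99,-0.019,0,0,0,-0.37,0,0.99,-0.019,0,0,0,-0.37,0,0.99,-0.019,0,0,0,-0.37,0,0.99,-0.019,0,0,0,-0.37,0,0.99,-0.019,0,0,0,-0.37,0,0.99,-0.019,0,0,0,-0.37,0,0.99,-0.019,0,0,0,-0.37,0,0.99,-0.019,0,0,0,-0.37,0,0.99,-0.019,0,0,0,-0.37,0],
)

```text
clock: 4.1
ee_pos: [0.6173, 0.0805, 0.2503]
eef_rot: [2.008, 2.416, -0.0]
contact_force: [0.7, 0.5, 0.5]
finger_gap: 0.006
grasp_force: 0.0
```

Request:
carry_out(
  deltas=[0.99,-0.019,0,0,0,-0.37,0,0.99,-0.019,0,0,0,-0.37,0,0.99,-0.019,0,0,0,-0.37,0,0.99,-0.019,0,0,0,-0.37,0,0,0,0,0,0,0,0,0,0,0,0,0,0,0],
)

```text
clock: 4.7
ee_pos: [0.598, 0.1558, 0.2502]
eef_rot: [1.85, 2.539, -0.001]
contact_force: [0.8, -0.7, -0.6]
finger_gap: 0.002
grasp_force: 0.0
```

Run:
```python
from h import *
st();a=sh(-.003,-.048);plan([(*a,.25,17.7),(*a,.095,17.7),(*sh(-.003,.06),.095,17.7)])
```

```text
t 4.7 pos [0.598  0.1558 0.2502] S [-0.0045 -0.047 ] psi 17.8 F [ 0.8 -0.7 -0.6] gap 0.002 g 0.0 q [ 0.08  0.48 -0.52  1.66  0.26  1.08 -0.21]
1 x [-0.048, 0.076, 0.012, -0.001, 0.007, 0.028]
8 x [0.0, 0.0, 0.969, 0.0, 0.0, 0.0]
6 x [0.9, -0.0, -0.0, 0.0, 0.0, 0.0]
```

Request:
carry_out(
  deltas=[0,0.07,0.97,0,0,0,0,0,0,0.97,0,0,0,0,0,0,0.97,0,0,0,0,0,0,0.97,0,0,0,0,0,0,0.97,0,0,0,0,0,0,0.97,0,0,0,0,0,0,0.97,0,0,0,0,0,0,0.97,0,0,0,0,0.5,0,0,0,0,0,0,0.5,0,0,0,0,0,0,0.4,0,0,0,0,0,0,0.4,0,0,0,0,0,0,0.4,0,0,0,0,0,0],
)

```text
clock: 6.0
ee_pos: [0.5868, 0.1978, 0.0962]
eef_rot: [1.85, 2.536, 0.001]
contact_force: [1.3, -3.8, 2.8]
finger_gap: -0.003
grasp_force: 2.2
```

Request:
carry_out(
  deltas=[0.4,0,0,0,0,0,0,0.4,0,0,0,0,0,0,0.4,0,0,0,0,0,0,0.4,0,0,0,0,0,0,0.4,0,0,0,0,0,0,0.4,0,0,0,0,0,0,0.4,0,0,0,0,0,0,0.4,0,0,0,0,0,0],
)

```text
clock: 6.8
ee_pos: [0.5661, 0.2594, 0.095]
eef_rot: [-1.851, -2.538, 0.0]
contact_force: [1.0, -4.1, 2.7]
finger_gap: -0.002
grasp_force: 2.1
```

Run:
```python
from h import *
st()
```

```text
t 6.8 pos [0.5661 0.2594 0.095 ] S [-0.0034  0.0614] psi 17.8 F [ 1.  -4.1  2.7] gap -0.002 g 2.1 q [-0.15  0.66 -0.45  1.75  0.38  0.81 -0.48]
```

Request:
carry_out(
  deltas=[0.2,0,0,0,0,0,0,0.2,0,0,0,0,0,0,0.2,0,0,0,0,0,0,0.2,0,0,0,0,0,0,0.1,0,0,0,0,0,0,0,0,0,0,0,0,0],
)

```text
clock: 7.4
ee_pos: [0.5605, 0.2768, 0.0949]
eef_rot: [-1.85, -2.538, -0.001]
contact_force: [0.5, -2.2, 1.0]
finger_gap: 0.0
grasp_force: 0.7
```

Request:
carry_out(
  deltas=[0.07,0,0,0,0,0,0,0.07,0,0,0,0,0,0,0,0,0,0,0,0,0],
)

```text
clock: 7.7
ee_pos: [0.5599, 0.2788, 0.0949]
eef_rot: [-1.851, -2.538, 0.0]
contact_force: [0.7, -2.3, 0.6]
finger_gap: 0.0
grasp_force: 1.4
```

Request:
carry_out(
  deltas=[0.1,0,0,0,0,0,0,0,0,0,0,0,0,0],
)

```text
clock: 7.9
ee_pos: [0.5592, 0.2809, 0.0949]
eef_rot: [-1.85, -2.538, -0.0]
contact_force: [1.1, -2.6, 0.6]
finger_gap: -0.004
grasp_force: 1.2
```

Request:
carry_out(
  deltas=[0.1,0,0,0,0,0,0,0,0,0,0,0,0,0],
)

```text
clock: 8.1
ee_pos: [0.5586, 0.2824, 0.0949]
eef_rot: [-1.851, -2.538, 0.001]
contact_force: [0.2, -3.7, 0.9]
finger_gap: 0.001
grasp_force: 1.8
```

Request:
carry_out(
  deltas=[0.1,0,0,0,0,0,0,0,0,0,0,0,0,0],
)

```text
clock: 8.3
ee_pos: [0.5586, 0.2824, 0.0949]
eef_rot: [1.851, 2.536, -0.004]
contact_force: [0.2, -7.8, 3.1]
finger_gap: -0.003
grasp_force: 3.7
```

Request:
carry_out(
  deltas=[0.12,0,0,0,0,0,0,0.12,0,0,0,0,0,0,0,0,0,0,0,0,0],
)

```text
clock: 8.6
ee_pos: [0.5586, 0.2824, 0.095]
eef_rot: [1.853, 2.53, -0.012]
contact_force: [1.6, -16.1, 7.2]
finger_gap: -0.001
grasp_force: 8.1
```

Request:
carry_out(
  deltas=[-0.8,0,0,0,0,0,0,-0.5,0,-0.5,0,0,0,0,0,0,-1,0,0,0,0,0,0,-1,0,0,0,0,0,0,-1,0,0,0,0,0,0,-1,0,0,0,0,0,0,-1,0,0,0,0,0,0,-1,0,0,0,0,0,0,-1,0,0,0,0,-0.5,0,-1,0,0,0,1,-1,0,0,0,0,0,1,-1,0,0,0,0,0,1,-1,0,0,0,0,0,1],
)

```text
clock: 9.9
ee_pos: [0.586, 0.1982, 0.2661]
eef_rot: [-1.849, -2.54, -0.004]
contact_force: [0.0, -0.2, 0.5]
finger_gap: 0.682
grasp_force: 0.0
```

Run:
```python
from h import *
st();a=capture("top");b=capture("scene")
crop("top",a,70,110,470,290,2,"pics/c3.png")
for g in games("top",a):print(g)
for g in games("scene",b):print(g)
p=np.array([.445,-.134]);plan([(.445,-.134,.2,-39),(.445,-.134,.06,-39)])
plan([(.567,-.125,.2,69),(.567,-.125,.06,69)])
```

```text
t 9.9 pos [0.586  0.1982 0.2661] S [-0.0031 -0.003 ] psi 17.9 F [ 0.  -0.2  0.5] gap 0.682 g 0.0 q [ 0.01  0.46 -0.52  1.64  0.25  1.1  -0.27]
(443, -134, 61, 44, -39, [303.0, 225.0])
(455, -384, 64, 48, -13, [401.0, 220.0])
(539, -265, 57, 32, 41, [353.0, 187.0])
(580, -8, 24, 21, -76, [253.0, 172.0])
(587, -350, 44, 44, -37, [386.0, 169.0])
(652, -230, 49, 33, -32, [340.0, 144.0])
(615, -385, 41, 40, 53, [250.0, 326.0])
(849, -172, 51, 29, 74, [374.0, 303.0])
(457, -383, 63, 47, -13, [198.0, 296.0])
(654, -227, 49, 33, -32, [296.0, 284.0])
(543, -265, 62, 31, 38, [252.0, 276.0])
(446, -134, 62, 46, -39, [248.0, 222.0])
(412, -77, 63, 32, -18, [249.0, 202.0])
19 x [-0.953, -0.24, 0.173, 0.001, 0.0, 0.596]
8 x [0.0, 0.0, 0.875, 0.0, 0.0, 0.0]
17 x [-0.685, -0.695, 0.193, 0.0, 0.001, -0.605]
8 x [-0.0, 0.0, 0.875, 0.0, 0.0, 0.0]
```

View pics/c3.png

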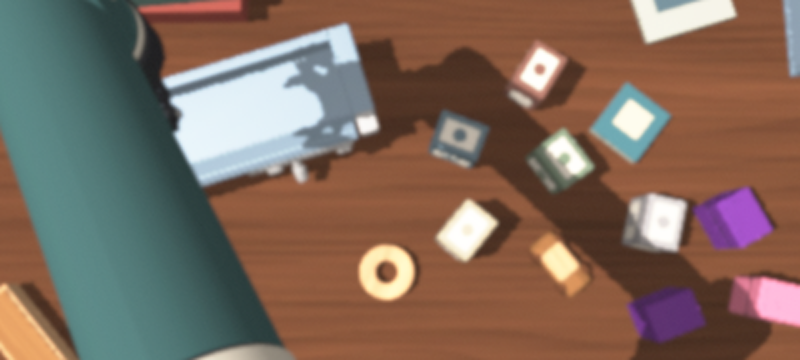

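The boxes haven't moved, and the push force rose while the finger stayed put, so the tub is against the end panel. The cream box is at about (468,230) in the crop; I'll take that one first.

Request:
carry_out(
  deltas=[-0.953,-0.24,0.173,0,0,0.596,1,-0.953,-0.24,0.173,0,0,0.596,1,-0.953,-0.24,0.173,0,0,0.596,1,-0.953,-0.24,0.173,0,0,0.596,1,-0.953,-0.24,0.173,0,0,0.596,1,-0.953,-0.24,0.173,0,0,0.596,1,-0.953,-0.24,0.173,0,0,0.596,1,-0.953,-0.24,0.173,0,0,0.596,1,-0.953,-0.24,0.173,0,0,0.596,1,-0.953,-0.24,0.173,0,0,0.596,1,-0.953,-0.24,0.173,0,0,0.596,1,-0.953,-0.24,0.173,0,0,0.596,1,-0.953,-0.24,0.173,0,0,0.596,1,-0.953,-0.24,0.173,0,0,0.596,1,-0.953,-0.24,0.173,0,0,0.596,1,-0.953,-0.24,0.173,0,0,0.596,1,-0.953,-0.24,0.173,0,0,0.596,1,-0.953,-0.24,0.173,0,0,0.596,1,-0.953,-0.24,0.173,0,0,0.596,1,0,0,0,0,0,0,1],
)

```text
clock: 12.0
ee_pos: [0.4423, -0.1341, 0.1987]
eef_rot: [-2.837, -1.348, 0.004]
contact_force: [0.2, -0.1, 0.8]
finger_gap: 0.996
grasp_force: 0.0
```

Run:
```python
from h import *
st();plan([(.445,-.134,.062,-39)])
b=sh(0,.065)
print("after:");plan([(.445,-.134,.22,-39),(*b,.22,17.7),(*b,.120,17.7)],np.array([.445,-.134,.062]),down(np.radians(-39)))
```

```text
t 12.0 pos [ 0.4423 -0.1341  0.1987] S [-0.241  -0.2759] psi -39.2 F [ 0.2 -0.1  0.8] gap 0.996 g 0.0 q [ 0.43  0.24 -0.23  2.08  0.08  0.83 -0.53]
7 x [0.014, 0.015, 0.976, -0.003, 0.003, -0.004]
after:
8 x [0.0, 0.0, -0.988, 0.0, 0.0, 0.0]
21 x [1.029, 0.094, -0.0, 0.0, 0.0, -0.54]
5 x [0.0, 0.0, 1.0, 0.0, 0.0, 0.0]
```

Request:
carry_out(
  deltas=[0.014,0.015,0.976,0,0,0,1,0.014,0.015,0.976,0,0,0,1,0.014,0.015,0.976,0,0,0,1,0.014,0.015,0.976,0,0,0,1,0.014,0.015,0.976,0,0,0,1,0.014,0.015,0.976,0,0,0,1,0.014,0.015,0.976,0,0,0,1,0,0,0,0,0,0,0.3,0,0,0,0,0,0,0.3,0,0,0,0,0,0,0.3,0,0,0,0,0,0,0.3,0,0,-0.5,0,0,0,0.3,0,0,-1,0,0,0,0.3,0,0,-1,0,0,0,0.3,0,0,-1,0,0,0,0.3,0,0,-1,0,0,0,0.3,0,0,-1,0,0,0,0.3,0,0,-1,0,0,0,0.3,0,0,-1,0,0,0,0.3,0,0,-0.5,0,0,0,0.3],
  newtons=40,
)

```text
clock: 14.0
ee_pos: [0.4486, -0.132, 0.2253]
eef_rot: [2.831, 1.356, 0.004]
contact_force: [-1.0, -0.8, -1.4]
finger_gap: 0.744
grasp_force: 45.8
```

Run:
```python
from h import *
st();b=sh(0,.063);plan([(*b,.22,17.7,22),(*b,.122,17.7)])
```

```text
t 14.0 pos [ 0.4486 -0.132   0.2253] S [-0.2343 -0.2758] psi -38.8 F [-1.  -0.8 -1.4] gap 0.744 g 45.8 q [ 0.43  0.21 -0.25  2.05  0.06  0.89 -0.53]
22 x [0.971, 0.087, 0.013, 0.002, 0.0, -0.514]
5 x [0.0, 0.0, 0.98, 0.0, 0.0, 0.0]
```

Request:
carry_out(
  deltas=[0.971,0.087,0.013,0,0,-0.514,0.3,0.971,0.087,0.013,0,0,-0.514,0.3,0.971,0.087,0.013,0,0,-0.514,0.3,0.971,0.087,0.013,0,0,-0.514,0.3,0.971,0.087,0.013,0,0,-0.514,0.3,0.971,0.087,0.013,0,0,-0.514,0.3,0.971,0.087,0.013,0,0,-0.514,0.3,0.971,0.087,0.013,0,0,-0.514,0.3,0.971,0.087,0.013,0,0,-0.514,0.3,0.971,0.087,0.013,0,0,-0.514,0.3,0.971,0.087,0.013,0,0,-0.514,0.3,0.971,0.087,0.013,0,0,-0.514,0.3,0.971,0.087,0.013,0,0,-0.514,0.3,0.971,0.087,0.013,0,0,-0.514,0.3,0.971,0.087,0.013,0,0,-0.514,0.3,0.971,0.087,0.013,0,0,-0.514,0.3,0.971,0.087,0.013,0,0,-0.514,0.3,0.971,0.087,0.013,0,0,-0.514,0.3,0.971,0.087,0.013,0,0,-0.514,0.3,0.971,0.087,0.013,0,0,-0.514,0.3],
)

```text
clock: 16.0
ee_pos: [0.5738, 0.2251, 0.2174]
eef_rot: [-1.96, -2.455, 0.0]
contact_force: [0.6, -0.2, -2.0]
finger_gap: 0.745
grasp_force: 45.9
```

Request:
carry_out(
  deltas=[0.971,0.087,0.013,0,0,-0.514,0.3,0.971,0.087,0.013,0,0,-0.514,0.3,0,0,0,0,0,0,0.3],
)

```text
clock: 16.3
ee_pos: [0.5664, 0.2665, 0.2171]
eef_rot: [-1.843, -2.542, -0.002]
contact_force: [-0.2, 1.1, -0.8]
finger_gap: 0.744
grasp_force: 45.8
```

Run:
```python
from h import *
st();b=sh(0,.063);plan([(*b,.122,17.7)])
im=capture("scene");crop("s",im,250,90,400,240,4,"pics/c4.png")
```

```text
t 16.3 pos [0.5664 0.2665 0.2171] S [-0.001  0.068] psi 18.1 F [-0.2  1.1 -0.8] gap 0.744 g 45.8 q [-0.11  0.53 -0.53  1.67  0.3   1.03 -0.41]
5 x [-0.051, 0.01, 0.951, 0.0, -0.006, 0.017]
```

View pics/c4.png

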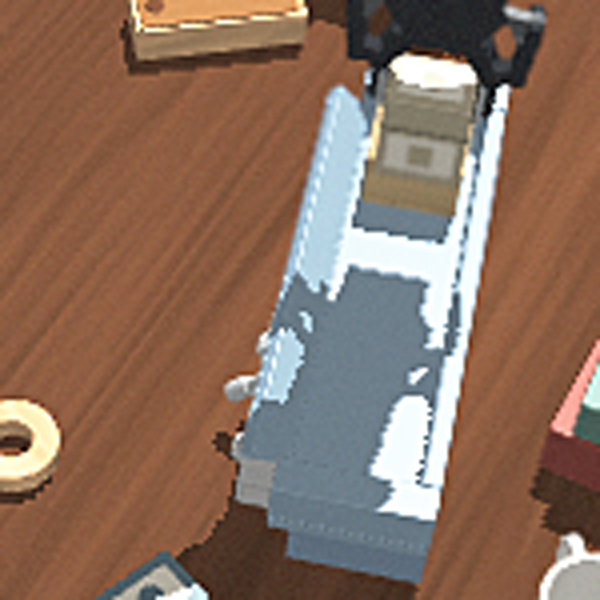

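The held box hangs upright above the shelf, just right of the tub. Now I'll lower it and slide it against the tub.

Request:
carry_out(
  deltas=[-0.06,0.01,0.95,0,0,0.017,0.3,-0.06,0.01,0.95,0,0,0.017,0.3,-0.06,0.01,0.95,0,0,0.017,0.3,-0.06,0.01,0.95,0,0,0.017,0.3,-0.06,0.01,0.95,0,0,0.017,0.3,0,0,0.1,0,0,0,0.3,0,0,0,0,0,0,0.3],
)

```text
clock: 17.05
ee_pos: [0.5711, 0.2555, 0.1197]
eef_rot: [1.864, 2.529, -0.002]
contact_force: [-0.2, 0.3, -1.8]
finger_gap: 0.746
grasp_force: 47.2
```

Request:
carry_out(
  deltas=[0.15,0,0.02,0,0,0,0.3,0.15,0,0,0,0,0,0.3,0.1,0,0,0,0,0,0.3,0,0,0,0,0,0,0.3],
)

```text
clock: 17.45
ee_pos: [0.5682, 0.265, 0.1198]
eef_rot: [-1.861, -2.531, -0.001]
contact_force: [0.8, 0.2, -1.5]
finger_gap: 0.743
grasp_force: 47.2
```

```bash
python3 -c "
from h import *
st()"
```

```text
t 17.4 pos [0.5682 0.265  0.1198] S [0.0003 0.066 ] psi 17.3 F [ 0.8  0.2 -1.5] gap 0.743 g 47.2 q [-0.14  0.64 -0.48  1.73  0.37  0.86 -0.48]
```

Request:
carry_out(
  deltas=[0,0,0.06,0,0,-0.08,0.3,0,0,0.04,0,0,0,0.3,0,0,0,0,0,0,0.3],
)

```text
clock: 17.75
ee_pos: [0.5685, 0.2647, 0.1189]
eef_rot: [1.853, 2.537, 0.001]
contact_force: [-2.5, 0.1, 7.1]
finger_gap: 0.746
grasp_force: 48.0
```

Request:
carry_out(
  deltas=[0.1,0,0,0,0,0,0.3,0.1,0,0,0,0,0,0.3,0,0,0,0,0,0,0.3],
)

```text
clock: 18.05
ee_pos: [0.5685, 0.2673, 0.119]
eef_rot: [1.852, 2.534, 0.001]
contact_force: [-0.5, -1.8, 6.5]
finger_gap: 0.743
grasp_force: 47.8
```

Request:
carry_out(
  deltas=[0.1,0,0,0,0,0,0.3,0,0,0,0,0,0,0.3],
)

```text
clock: 18.25
ee_pos: [0.5681, 0.2692, 0.119]
eef_rot: [1.852, 2.534, 0.001]
contact_force: [-0.4, -1.6, 6.7]
finger_gap: 0.742
grasp_force: 47.7
```

Request:
carry_out(
  deltas=[0.1,0,0,0,0,0,0.3,0,0,0,0,0,0,0.3],
)

```text
clock: 18.45
ee_pos: [0.5677, 0.2711, 0.119]
eef_rot: [1.852, 2.534, 0.002]
contact_force: [0.3, -2.2, 5.5]
finger_gap: 0.744
grasp_force: 47.7
```

```bash
python3 -c "
from h import *
st()"
```

```text
t 18.4 pos [0.5677 0.2711 0.119 ] S [0.0017 0.072 ] psi 17.7 F [ 0.3 -2.2  5.5] gap 0.744 g 47.7 q [-0.16  0.64 -0.48  1.73  0.37  0.86 -0.49]
```

Request:
carry_out(
  deltas=[0.1,-0.05,0,0,0,0,0.3,0,0,0,0,0,0,0.3],
)

```text
clock: 18.65
ee_pos: [0.5663, 0.273, 0.119]
eef_rot: [1.852, 2.534, 0.003]
contact_force: [2.0, -1.6, 7.2]
finger_gap: 0.747
grasp_force: 47.8
```

Request:
carry_out(
  deltas=[0.1,0,0,0,0,0,0.3,0,0,0,0,0,0,0.3],
)

```text
clock: 18.85
ee_pos: [0.5656, 0.2747, 0.119]
eef_rot: [1.852, 2.534, 0.002]
contact_force: [1.4, -2.1, 7.0]
finger_gap: 0.741
grasp_force: 48.0
```

Request:
carry_out(
  deltas=[0.1,0,0,0,0,0,0.3,0,0,0,0,0,0,0.3],
)

```text
clock: 19.05
ee_pos: [0.5652, 0.2761, 0.119]
eef_rot: [1.853, 2.533, 0.002]
contact_force: [2.7, -3.5, 6.0]
finger_gap: 0.746
grasp_force: 48.0
```

Request:
carry_out(
  deltas=[0.1,0,0,0,0,0,0.3,0,0,0,0,0,0,0.3],
)

```text
clock: 19.25
ee_pos: [0.5652, 0.2761, 0.119]
eef_rot: [1.853, 2.53, -0.001]
contact_force: [2.2, -6.7, 7.8]
finger_gap: 0.745
grasp_force: 48.2
```

Request:
carry_out(
  deltas=[0.1,0,0,0,0,0,0.3,0,0,0,0,0,0,0.3],
)

```text
clock: 19.45
ee_pos: [0.5652, 0.2762, 0.119]
eef_rot: [1.853, 2.528, -0.005]
contact_force: [1.3, -10.5, 10.6]
finger_gap: 0.743
grasp_force: 48.4
```

```bash
python3 -c "
from h import *
st();s=capture('scene');t=capture('top')
a=cv2.resize(s[95:215,300:400],(500,600),interpolation=2);b=cv2.resize(t[120:240,70:130],(300,600),interpolation=2)
cv2.imwrite('pics/c5.png',np.hstack([a,b]))"
```

```text
t 19.4 pos [0.5652 0.2762 0.119 ] S [0.0008 0.0777] psi 17.5 F [  1.3 -10.5  10.6] gap 0.743 g 48.4 q [-0.17  0.64 -0.47  1.73  0.38  0.86 -0.5 ]
```

View pics/c5.png

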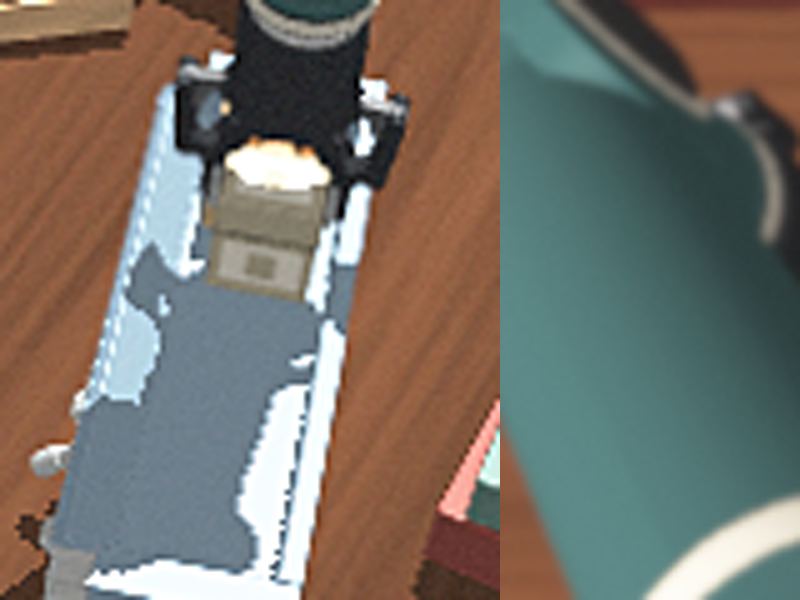

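The box stands square in the shelf and is pressed firmly against the tub. I'll release it and lift.

Request:
carry_out(
  deltas=[-0.15,0,-0.06,0,0,0,0.3,0,0,0,0,0,0,1,0,0,0,0,0,0,1,0,0,0,0,0,0,1,0,0,-0.5,0,0,0,1,0,0,-1,0,0,0,1,0,0,-1,0,0,0,1,0,0,-1,0,0,0,1,0,0,-1,0,0,0,1,0,0,-1,0,0,0,1],
)

```text
clock: 20.55
ee_pos: [0.5627, 0.2788, 0.2304]
eef_rot: [1.852, 2.537, 0.001]
contact_force: [0.1, 0.2, 0.2]
finger_gap: 1.001
grasp_force: 0.0
```

Run:
```python
from h import *
st();plan([(.567,-.125,.17,69,24),(.567,-.125,.062,69)])
X=[[*sh(x,y),z] for y in(.05,.045) for x in(-.032,.032) for z in(.057,)]
print(proj("scene",X).round(1).tolist())
```

```text
t 20.6 pos [0.5627 0.2788 0.2304] S [-0.0008  0.0808] psi 17.7 F [0.1 0.2 0.2] gap 1.001 g 0.0 q [-0.13  0.52 -0.53  1.65  0.29  1.05 -0.44]
24 x [-0.65, -0.579, 0.125, 0.0, -0.0, -0.427]
6 x [-0.0, 0.0, 0.9, 0.0, 0.0, 0.0]
[[339.6, 151.8], [359.8, 155.6], [339.3, 153.0], [359.6, 156.8]]
```

Request:
carry_out(
  deltas=[-0.65,-0.579,0.125,0,0,-0.427,1,-0.65,-0.579,0.125,0,0,-0.427,1,-0.65,-0.579,0.125,0,0,-0.427,1,-0.65,-0.579,0.125,0,0,-0.427,1,-0.65,-0.579,0.125,0,0,-0.427,1,-0.65,-0.579,0.125,0,0,-0.427,1,-0.65,-0.579,0.125,0,0,-0.427,1,-0.65,-0.579,0.125,0,0,-0.427,1,-0.65,-0.579,0.125,0,0,-0.427,1,-0.65,-0.579,0.125,0,0,-0.427,1,-0.65,-0.579,0.125,0,0,-0.427,1,-0.65,-0.579,0.125,0,0,-0.427,1,-0.65,-0.579,0.125,0,0,-0.427,1,-0.65,-0.579,0.125,0,0,-0.427,1,-0.65,-0.579,0.125,0,0,-0.427,1,-0.65,-0.579,0.125,0,0,-0.427,1,-0.65,-0.579,0.125,0,0,-0.427,1,-0.65,-0.579,0.125,0,0,-0.427,1,-0.65,-0.579,0.125,0,0,-0.427,1,-0.65,-0.579,0.125,0,0,-0.427,1],
)

```text
clock: 22.55
ee_pos: [0.5412, -0.0616, 0.1794]
eef_rot: [0.799, 3.037, -0.0]
contact_force: [0.1, -0.2, -0.3]
finger_gap: 0.999
grasp_force: 0.0
```

Request:
carry_out(
  deltas=[-0.65,-0.579,0.125,0,0,-0.427,1,-0.65,-0.579,0.125,0,0,-0.427,1,-0.65,-0.579,0.125,0,0,-0.427,1,-0.65,-0.579,0.125,0,0,-0.427,1,0,0,0,0,0,0,1],
)

```text
clock: 23.05
ee_pos: [0.5674, -0.1281, 0.1688]
eef_rot: [0.579, 3.087, -0.001]
contact_force: [-0.3, -0.6, -0.1]
finger_gap: 0.998
grasp_force: 0.0
```

Run:
```python
from h import *
st();plan([(.567,-.125,.062,69)])
for n in("top","scene"):print(n,games(n,capture(n)))
```

```text
t 23.1 pos [ 0.5674 -0.1281  0.1688] S [-0.12   -0.3082] psi 68.7 F [-0.3 -0.6 -0.1] gap 0.998 g 0.0 q [ 0.64  0.54 -0.63  1.81  0.39  0.92  1.04]
6 x [0.012, 0.023, 0.89, -0.001, 0.001, -0.009]
top [(453, -384, 61, 48, -11, [399.0, 223.0]), (560, -122, 53, 30, 63, [296.0, 180.0])]
scene [(848, -171, 51, 27, 70, [374.0, 302.0]), (454, -383, 58, 47, -13, [198.0, 292.0]), (654, -227, 50, 33, -33, [296.0, 284.0]), (538, -260, 61, 46, 37, [249.0, 271.0]), (567, -124, 62, 46, 69, [287.0, 239.0]), (412, -77, 63, 32, -18, [249.0, 203.0])]
```

Request:
carry_out(
  deltas=[0.012,0.023,0.89,0,0,0,1,0.012,0.023,0.89,0,0,0,1,0.012,0.023,0.89,0,0,0,1,0.012,0.023,0.89,0,0,0,1,0.012,0.023,0.89,0,0,0,1,0.012,0.023,0.89,0,0,0,1,0,0,0,0,0,0,0.3,0,0,0,0,0,0,0.3,0,0,0,0,0,0,0.3,0,0,0,0,0,0,0.3,0,0,-0.5,0,0,0,0.3,0,0,-1,0,0,0,0.3,0,0,-1,0,0,0,0.3,0,0,-1,0,0,0,0.3,0,0,-1,0,0,0,0.3,0,0,-1,0,0,0,0.3,0,0,-1,0,0,0,0.3,0,0,-1,0,0,0,0.3,0,0,-0.3,0,0,0,0.3],
)

```text
clock: 25.05
ee_pos: [0.5676, -0.1227, 0.221]
eef_rot: [0.574, 3.084, -0.001]
contact_force: [-0.3, -0.1, -2.1]
finger_gap: 0.742
grasp_force: 45.5
```

Run:
```python
from h import *
st();b=sh(0,.012);plan([(*b,.22,17.7),(*b,.121,17.7)])
```

```text
t 25.1 pos [ 0.5676 -0.1227  0.221 ] S [-0.1181 -0.3031] psi 68.9 F [-0.3 -0.1 -2.1] gap 0.742 g 45.5 q [ 0.67  0.48 -0.67  1.77  0.35  1.    1.07]
17 x [0.689, 0.757, 0.002, 0.002, 0.003, 0.603]
5 x [0.0, 0.0, 0.99, 0.0, 0.0, 0.0]
```

Request:
carry_out(
  deltas=[0.689,0.757,0.002,0,0,0.603,0.3,0.689,0.757,0.002,0,0,0.603,0.3,0.689,0.757,0.002,0,0,0.603,0.3,0.689,0.757,0.002,0,0,0.603,0.3,0.689,0.757,0.002,0,0,0.603,0.3,0.689,0.757,0.002,0,0,0.603,0.3,0.689,0.757,0.002,0,0,0.603,0.3,0.689,0.757,0.002,0,0,0.603,0.3,0.689,0.757,0.002,0,0,0.603,0.3,0.689,0.757,0.002,0,0,0.603,0.3,0.689,0.757,0.002,0,0,0.603,0.3,0.689,0.757,0.002,0,0,0.603,0.3,0.689,0.757,0.002,0,0,0.603,0.3,0.689,0.757,0.002,0,0,0.603,0.3,0.689,0.757,0.002,0,0,0.603,0.3,0.689,0.757,0.002,0,0,0.603,0.3,0.689,0.757,0.002,0,0,0.603,0.3,0,0,0,0,0,0,0.3],
)

```text
clock: 26.85
ee_pos: [0.5832, 0.2167, 0.2171]
eef_rot: [-1.849, -2.538, -0.003]
contact_force: [-1.1, -1.0, -0.9]
finger_gap: 0.745
grasp_force: 45.4
```

Run:
```python
from h import *
st();b=sh(0,.012);plan([(*b,.121,17.7)])
```

```text
t 26.9 pos [0.5832 0.2167 0.2171] S [-0.0001  0.0154] psi 17.8 F [-1.1 -1.  -0.9] gap 0.745 g 45.4 q [-0.02  0.52 -0.53  1.68  0.3   1.02 -0.34]
5 x [-0.036, 0.001, 0.961, 0.001, -0.005, 0.005]
```

Request:
carry_out(
  deltas=[-0.036,0,0.961,0,0,0,0.3,-0.036,0,0.961,0,0,0,0.3,-0.036,0,0.961,0,0,0,0.3,-0.036,0,0.961,0,0,0,0.3,-0.036,0,0.961,0,0,0,0.3,0,0,0.08,0,0,0,0.3,0,0,0.05,0,0,0,0.3,0,0,0,0,0,0,0.3],
)

```text
clock: 27.65
ee_pos: [0.5843, 0.2095, 0.1186]
eef_rot: [-1.854, -2.536, 0.001]
contact_force: [0.0, -0.4, -2.7]
finger_gap: 0.744
grasp_force: 47.4
```

Request:
carry_out(
  deltas=[0.15,0,0,0,0,0,0.3,0.15,0,0,0,0,0,0.3,0,0,0,0,0,0,0.3],
)

```text
clock: 27.95
ee_pos: [0.5824, 0.2167, 0.1189]
eef_rot: [-1.852, -2.537, -0.001]
contact_force: [0.2, 0.9, -2.6]
finger_gap: 0.746
grasp_force: 47.4
```

Request:
carry_out(
  deltas=[0.15,0,0,0,0,0,0.3,0,0,0,0,0,0,0.3],
)

```text
clock: 28.15
ee_pos: [0.5815, 0.2192, 0.1186]
eef_rot: [-1.853, -2.537, -0.0]
contact_force: [0.6, -0.7, -2.1]
finger_gap: 0.74
grasp_force: 47.4
```

Request:
carry_out(
  deltas=[0.12,0,0,0,0,0,0.3,0,0,0,0,0,0,0.3],
)

```text
clock: 28.35
ee_pos: [0.5809, 0.2213, 0.1186]
eef_rot: [-1.853, -2.537, -0.0]
contact_force: [-0.6, 0.8, -1.6]
finger_gap: 0.745
grasp_force: 47.4
```

```bash
python3 -c "
from h import *
st()"
```

```text
t 28.4 pos [0.5809 0.2213 0.1186] S [-0.0009  0.0206] psi 17.7 F [-0.6  0.8 -1.6] gap 0.745 g 47.4 q [-0.07  0.64 -0.48  1.75  0.37  0.85 -0.41]
```

Request:
carry_out(
  deltas=[0,0,0.08,0,0,0,0.3,0,0,0.06,0,0,0,0.3,0,0,0,0,0,0,0.3],
)

```text
clock: 28.65
ee_pos: [0.581, 0.2213, 0.1182]
eef_rot: [1.853, 2.536, -0.0]
contact_force: [-4.6, -1.8, 14.0]
finger_gap: 0.743
grasp_force: 49.0
```

Request:
carry_out(
  deltas=[0.15,0,0,0,0,0,0.3,0,0,0,0,0,0,0.3],
)

```text
clock: 28.85
ee_pos: [0.5812, 0.2226, 0.1183]
eef_rot: [1.853, 2.533, -0.001]
contact_force: [-3.2, -4.9, 13.9]
finger_gap: 0.74
grasp_force: 49.1
```

Request:
carry_out(
  deltas=[0.12,0,0,0,0,0,0.3,0,0,0,0,0,0,0.3],
)

```text
clock: 29.05
ee_pos: [0.5813, 0.2246, 0.1183]
eef_rot: [1.852, 2.532, 0.0]
contact_force: [-0.6, -4.9, 11.8]
finger_gap: 0.739
grasp_force: 48.8
```

Request:
carry_out(
  deltas=[0.12,0,0,0,0,0,0.3,0,0,0,0,0,0,0.3],
)

```text
clock: 29.25
ee_pos: [0.5811, 0.2268, 0.1183]
eef_rot: [1.852, 2.531, 0.002]
contact_force: [0.6, -4.3, 11.8]
finger_gap: 0.74
grasp_force: 48.6
```

Request:
carry_out(
  deltas=[0.12,0,0,0,0,0,0.3,0,0,0,0,0,0,0.3],
)

```text
clock: 29.45
ee_pos: [0.5807, 0.229, 0.1184]
eef_rot: [1.853, 2.531, 0.003]
contact_force: [-0.1, -4.6, 10.6]
finger_gap: 0.741
grasp_force: 48.7
```

Request:
carry_out(
  deltas=[0.12,0,-0.03,0,0,0,0.3,0,0,0,0,0,0,0.3],
)

```text
clock: 29.65
ee_pos: [0.5807, 0.229, 0.1184]
eef_rot: [1.853, 2.528, -0.001]
contact_force: [3.8, -9.0, 9.8]
finger_gap: 0.748
grasp_force: 48.5
```

Request:
carry_out(
  deltas=[0.12,0,0,0,0,0,0.3,0,0,0,0,0,0,0.3],
)

```text
clock: 29.85
ee_pos: [0.5807, 0.229, 0.1184]
eef_rot: [1.853, 2.525, -0.004]
contact_force: [4.6, -13.8, 10.1]
finger_gap: 0.744
grasp_force: 48.7
```

Request:
carry_out(
  deltas=[0.12,0,0,0,0,0,0.3,0,0,0,0,0,0,0.3],
)

```text
clock: 30.05
ee_pos: [0.5806, 0.2291, 0.1184]
eef_rot: [1.854, 2.523, -0.008]
contact_force: [4.7, -17.5, 11.8]
finger_gap: 0.745
grasp_force: 48.8
```

```bash
python3 -c "
from h import *
st()"
```

```text
t 30.1 pos [0.5806 0.2291 0.1184] S [0.0012 0.028 ] psi 17.4 F [  4.7 -17.5  11.8] gap 0.745 g 48.8 q [-0.09  0.64 -0.47  1.74  0.38  0.86 -0.43]
```

Request:
carry_out(
  deltas=[-0.3,0,-0.1,0,0,0,0.3,0,0,0,0,0,0,1,0,0,0,0,0,0,1,0,0,0,0,0,0,1,0,0,-0.5,0,0,0,1,0,0,-1,0,0,0,1,0,0,-1,0,0,0,1,0,0,-1,0,0,0,1,0,0,-1,0,0,0,1],
)

```text
clock: 30.95
ee_pos: [0.5773, 0.2325, 0.2099]
eef_rot: [-1.852, -2.537, -0.001]
contact_force: [0.1, 0.6, 0.3]
finger_gap: 1.0
grasp_force: 0.0
```

Run:
```python
from h import *
st();plan([(.538,-.260,.17,37),(.538,-.260,.062,37)])
```

```text
t 30.9 pos [0.5773 0.2325 0.2099] S [-0.0009  0.0323] psi 17.7 F [0.1 0.6 0.3] gap 1.0 g 0.0 q [-0.05  0.53 -0.53  1.68  0.3   1.01 -0.37]
25 x [-0.846, -0.519, 0.079, 0.0, -0.0, -0.154]
6 x [0.0, 0.0, 0.9, 0.0, 0.0, 0.0]
```

Request:
carry_out(
  deltas=[-0.846,-0.519,0.079,0,0,-0.154,1,-0.846,-0.519,0.079,0,0,-0.154,1,-0.846,-0.519,0.079,0,0,-0.154,1,-0.846,-0.519,0.079,0,0,-0.154,1,-0.846,-0.519,0.079,0,0,-0.154,1,-0.846,-0.519,0.079,0,0,-0.154,1,-0.846,-0.519,0.079,0,0,-0.154,1,-0.846,-0.519,0.079,0,0,-0.154,1,-0.846,-0.519,0.079,0,0,-0.154,1,-0.846,-0.519,0.079,0,0,-0.154,1,-0.846,-0.519,0.079,0,0,-0.154,1,-0.846,-0.519,0.079,0,0,-0.154,1,-0.846,-0.519,0.079,0,0,-0.154,1,-0.846,-0.519,0.079,0,0,-0.154,1,-0.846,-0.519,0.079,0,0,-0.154,1,-0.846,-0.519,0.079,0,0,-0.154,1,-0.846,-0.519,0.079,0,0,-0.154,1,-0.846,-0.519,0.079,0,0,-0.154,1,-0.846,-0.519,0.079,0,0,-0.154,1,-0.846,-0.519,0.079,0,0,-0.154,1],
)

```text
clock: 32.95
ee_pos: [0.5328, -0.1617, 0.1775]
eef_rot: [1.495, 2.762, 0.0]
contact_force: [0.3, -0.5, -0.6]
finger_gap: 1.004
grasp_force: 0.0
```

Request:
carry_out(
  deltas=[-0.846,-0.519,0.079,0,0,-0.154,1,-0.846,-0.519,0.079,0,0,-0.154,1,-0.846,-0.519,0.079,0,0,-0.154,1,-0.846,-0.519,0.079,0,0,-0.154,1,-0.846,-0.519,0.079,0,0,-0.154,1,0,0,0,0,0,0,1],
)

```text
clock: 33.55
ee_pos: [0.5377, -0.2635, 0.1691]
eef_rot: [1.408, 2.807, -0.002]
contact_force: [0.2, 0.3, 0.7]
finger_gap: 0.996
grasp_force: 0.0
```

Run:
```python
from h import *
st();plan([(.538,-.260,.062,37)])
ims={n:capture(n) for n in("top","scene")}
for n in ims:print(n,games(n,ims[n]))
cv2.imwrite("pics/c6.png",np.hstack([cv2.resize(ims["scene"][90:310,180:400],(400,400),interpolation=2),cv2.resize(ims["top"][100:300,230:430],(400,400),interpolation=2)]))
```

```text
t 33.5 pos [ 0.5377 -0.2635  0.1691] S [-0.1894 -0.4281] psi 36.7 F [0.2 0.3 0.7] gap 0.996 g 0.0 q [ 0.77  0.53 -0.5   1.78  0.31  0.91  0.78]
6 x [0.022, 0.02, 0.892, -0.001, 0.002, -0.01]
top [(536, -261, 56, 41, 36, [352.0, 189.0]), (652, -230, 48, 33, -32, [340.0, 144.0])]
scene [(853, -174, 52, 35, 87, [375.0, 303.0]), (456, -383, 63, 47, -13, [198.0, 295.0]), (654, -227, 49, 33, -32, [296.0, 284.0]), (538, -259, 62, 46, 37, [251.0, 273.0])]
```

View pics/c6.png

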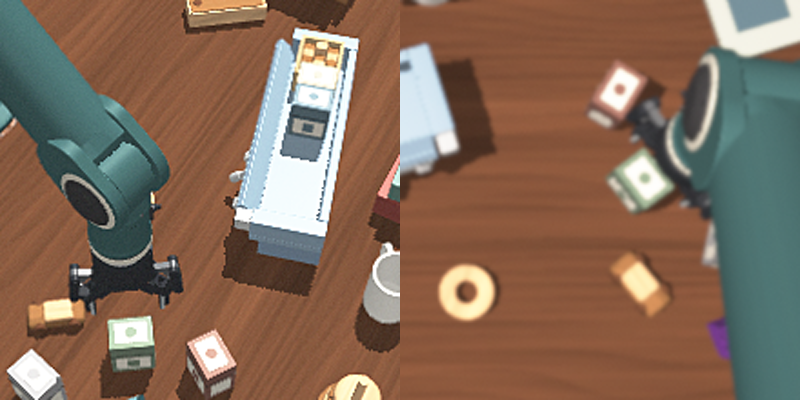

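The left half shows the tub and two boxes in a tight row; green is unmoved in both views. I'll grasp it now.

Request:
carry_out(
  deltas=[0.022,0.02,0.892,0,0,0,1,0.022,0.02,0.892,0,0,0,1,0.022,0.02,0.892,0,0,0,1,0.022,0.02,0.892,0,0,0,1,0.022,0.02,0.892,0,0,0,1,0.022,0.02,0.892,0,0,0,1,0,0,0,0,0,0,0.3,0,0,0,0,0,0,0.3,0,0,0,0,0,0,0.3,0,0,0,0,0,0,0.3,0,0,-0.5,0,0,0,0.3,0,0,-1,0,0,0,0.3,0,0,-1,0,0,0,0.3,0,0,-1,0,0,0,0.3,0,0,-1,0,0,0,0.3,0,0,-1,0,0,0,0.3,0,0,-1,0,0,0,0.3,0,0,-1,0,0,0,0.3,0,0,-0.3,0,0,0,0.3],
)

```text
clock: 35.55
ee_pos: [0.5393, -0.2574, 0.2211]
eef_rot: [1.401, 2.806, -0.0]
contact_force: [-0.1, -0.6, -3.0]
finger_gap: 0.745
grasp_force: 45.8
```

Run:
```python
from h import *
st();b=sh(0,-.036);plan([(*b,.22,17.7),(*b,.121,17.7)])
```

```text
t 35.5 pos [ 0.5393 -0.2574  0.2211] S [-0.186  -0.4228] psi 36.9 F [-0.1 -0.6 -3. ] gap 0.745 g 45.8 q [ 0.79  0.47 -0.52  1.74  0.27  1.    0.81]
22 x [0.796, 0.572, 0.001, 0.001, 0.002, 0.175]
5 x [0.0, 0.0, 0.99, 0.0, 0.0, 0.0]
```

Request:
carry_out(
  deltas=[0.796,0.572,0,0,0,0.175,0.3,0.796,0.572,0,0,0,0.175,0.3,0.796,0.572,0,0,0,0.175,0.3,0.796,0.572,0,0,0,0.175,0.3,0.796,0.572,0,0,0,0.175,0.3,0.796,0.572,0,0,0,0.175,0.3,0.796,0.572,0,0,0,0.175,0.3,0.796,0.572,0,0,0,0.175,0.3,0.796,0.572,0,0,0,0.175,0.3,0.796,0.572,0,0,0,0.175,0.3,0.796,0.572,0,0,0,0.175,0.3,0.796,0.572,0,0,0,0.175,0.3,0.796,0.572,0,0,0,0.175,0.3,0.796,0.572,0,0,0,0.175,0.3,0.796,0.572,0,0,0,0.175,0.3,0.796,0.572,0,0,0,0.175,0.3,0.796,0.572,0,0,0,0.175,0.3,0.796,0.572,0,0,0,0.175,0.3,0.796,0.572,0,0,0,0.175,0.3,0.796,0.572,0,0,0,0.175,0.3],
)

```text
clock: 37.55
ee_pos: [0.5861, 0.1312, 0.2176]
eef_rot: [-1.815, -2.564, 0.001]
contact_force: [0.7, -0.0, -2.3]
finger_gap: 0.744
grasp_force: 45.8
```

Request:
carry_out(
  deltas=[0.796,0.572,0,0,0,0.175,0.3,0.796,0.572,0,0,0,0.175,0.3,0,0,0,0,0,0,0.3,0,0,0,0,0,0,0.3],
)

```text
clock: 37.95
ee_pos: [0.5971, 0.1679, 0.2174]
eef_rot: [-1.852, -2.537, 0.002]
contact_force: [0.1, -0.9, -1.7]
finger_gap: 0.744
grasp_force: 45.8
```

Run:
```python
from h import *
st();b=sh(0,-.033);plan([(*b,.118,17.7)])
```

```text
t 38.0 pos [0.5971 0.1679 0.2174] S [-0.0017 -0.0352] psi 17.7 F [ 0.1 -0.9 -1.7] gap 0.744 g 45.8 q [ 0.07  0.52 -0.54  1.68  0.3   1.03 -0.26]
5 x [0.022, 0.017, 0.994, -0.003, 0.001, 0.001]
```

Request:
carry_out(
  deltas=[0.022,0.017,0.994,0,0,0,0.3,0.022,0.017,0.994,0,0,0,0.3,0.022,0.017,0.994,0,0,0,0.3,0.022,0.017,0.994,0,0,0,0.3,0.022,0.017,0.994,0,0,0,0.3,0,0,0.03,0,0,0,0.3,0,0,0,0,0,0,0.3,0,0,0,0,0,0,0.3],
)

```text
clock: 38.75
ee_pos: [0.5986, 0.1695, 0.1179]
eef_rot: [1.855, 2.535, -0.001]
contact_force: [0.9, -0.3, -1.7]
finger_gap: 0.741
grasp_force: 50.1
```

Request:
carry_out(
  deltas=[0.15,0,0.03,0,0,0,0.3,0.15,0,0.03,0,0,0,0.3,0,0,0,0,0,0,0.3],
)

```text
clock: 39.05
ee_pos: [0.5964, 0.1772, 0.1167]
eef_rot: [-1.852, -2.537, -0.0]
contact_force: [-0.6, 0.1, -1.6]
finger_gap: 0.742
grasp_force: 50.1
```

Request:
carry_out(
  deltas=[0.15,0,0,0,0,0,0.3,0,0,0,0,0,0,0.3],
)

```text
clock: 39.25
ee_pos: [0.5956, 0.18, 0.1167]
eef_rot: [-1.853, -2.537, -0.0]
contact_force: [-0.2, -0.0, -1.9]
finger_gap: 0.743
grasp_force: 50.2
```

```bash
python3 -c "
from h import *
st()"
```

```text
t 39.2 pos [0.5956 0.18   0.1167] S [ 0.0006 -0.0233] psi 17.7 F [-0.2 -0.  -1.9] gap 0.743 g 50.2 q [ 0.01  0.64 -0.49  1.74  0.38  0.85 -0.34]
```

Still hanging (force −1.9); lower more, then push.

Request:
carry_out(
  deltas=[0,0,0.06,0,0,0,0.3,0,0,0,0,0,0,0.3],
)

```text
clock: 39.45
ee_pos: [0.5957, 0.18, 0.1166]
eef_rot: [-1.853, -2.537, -0.0]
contact_force: [-2.5, 0.6, 6.9]
finger_gap: 0.744
grasp_force: 50.8
```

Request:
carry_out(
  deltas=[0,0,0.05,0,0,0,0.3,0,0,0,0,0,0,0.3],
)

```text
clock: 39.65
ee_pos: [0.5957, 0.18, 0.1166]
eef_rot: [1.853, 2.536, -0.0]
contact_force: [-5.1, -0.8, 11.5]
finger_gap: 0.744
grasp_force: 51.8
```

Request:
carry_out(
  deltas=[0.12,0,0,0,0,0,0.3,0,0,0,0,0,0,0.3],
)

```text
clock: 39.85
ee_pos: [0.5958, 0.1805, 0.1166]
eef_rot: [1.853, 2.534, -0.002]
contact_force: [-3.1, -3.3, 13.3]
finger_gap: 0.745
grasp_force: 51.8
```

Request:
carry_out(
  deltas=[0.12,0,0,0,0,0,0.3,0,0,0,0,0,0,0.3],
)

```text
clock: 40.05
ee_pos: [0.5959, 0.1826, 0.1167]
eef_rot: [1.852, 2.533, -0.0]
contact_force: [-0.9, -4.3, 11.5]
finger_gap: 0.742
grasp_force: 51.5
```

Request:
carry_out(
  deltas=[0.12,0,-0.02,0,0,0,0.3,0,0,0,0,0,0,0.3],
)

```text
clock: 40.25
ee_pos: [0.5955, 0.1849, 0.1167]
eef_rot: [1.852, 2.532, 0.001]
contact_force: [1.0, -3.4, 8.7]
finger_gap: 0.746
grasp_force: 51.0
```

Request:
carry_out(
  deltas=[0.12,0,0,0,0,0,0.3,0,0,0,0,0,0,0.3],
)

```text
clock: 40.45
ee_pos: [0.5955, 0.185, 0.1167]
eef_rot: [1.853, 2.53, -0.002]
contact_force: [1.3, -7.8, 8.8]
finger_gap: 0.743
grasp_force: 51.1
```

Request:
carry_out(
  deltas=[0.12,0,0,0,0,0,0.3,0,0,0,0,0,0,0.3],
)

```text
clock: 40.65
ee_pos: [0.5955, 0.185, 0.1167]
eef_rot: [1.853, 2.527, -0.005]
contact_force: [2.4, -12.9, 10.2]
finger_gap: 0.747
grasp_force: 51.3
```

Request:
carry_out(
  deltas=[0.12,0,0,0,0,0,0.3,0,0,0,0,0,0,0.3],
)

```text
clock: 40.85
ee_pos: [0.5954, 0.185, 0.1167]
eef_rot: [1.854, 2.524, -0.008]
contact_force: [3.3, -16.4, 11.4]
finger_gap: 0.737
grasp_force: 51.5
```

```bash
python3 -c "
from h import *
st()"
```

```text
t 40.9 pos [0.5954 0.185  0.1167] S [ 0.0019 -0.0185] psi 17.4 F [  3.3 -16.4  11.4] gap 0.737 g 51.5 q [-0.01  0.64 -0.48  1.74  0.39  0.85 -0.36]
```

Request:
carry_out(
  deltas=[-0.35,0,-0.1,0,0,0,0.3,0,0,0,0,0,0,1,0,0,0,0,0,0,1,0,0,0,0,0,0,1,0,0,-0.5,0,0,0,1,0,0,-1,0,0,0,1,0,0,-1,0,0,0,1,0,0,-1,0,0,0,1,0,0,-1,0,0,0,1],
)

```text
clock: 41.75
ee_pos: [0.5934, 0.187, 0.2083]
eef_rot: [1.852, 2.537, 0.001]
contact_force: [-0.3, -0.1, -0.1]
finger_gap: 1.002
grasp_force: 0.0
```

Run:
```python
from h import *
st();plan([(.653,-.225,.17,-32),(.653,-.228,.062,-32)])
```

```text
t 41.8 pos [0.5934 0.187  0.2083] S [ 0.0006 -0.0159] psi 17.7 F [-0.3 -0.1 -0.1] gap 1.002 g 0.0 q [ 0.03  0.53 -0.54  1.68  0.31  1.01 -0.3 ]
21 x [-0.992, 0.25, 0.091, 0.0, -0.0, 0.474]
6 x [-0.021, 0.013, 0.9, 0.0, 0.0, 0.0]
```

Request:
carry_out(
  deltas=[-0.992,0.25,0.091,0,0,0.474,1,-0.992,0.25,0.091,0,0,0.474,1,-0.992,0.25,0.091,0,0,0.474,1,-0.992,0.25,0.091,0,0,0.474,1,-0.992,0.25,0.091,0,0,0.474,1,-0.992,0.25,0.091,0,0,0.474,1,-0.992,0.25,0.091,0,0,0.474,1,-0.992,0.25,0.091,0,0,0.474,1,-0.992,0.25,0.091,0,0,0.474,1,-0.992,0.25,0.091,0,0,0.474,1,-0.992,0.25,0.091,0,0,0.474,1,-0.992,0.25,0.091,0,0,0.474,1,-0.992,0.25,0.091,0,0,0.474,1,-0.992,0.25,0.091,0,0,0.474,1,-0.992,0.25,0.091,0,0,0.474,1,-0.992,0.25,0.091,0,0,0.474,1,-0.992,0.25,0.091,0,0,0.474,1,-0.992,0.25,0.091,0,0,0.474,1,-0.992,0.25,0.091,0,0,0.474,1,-0.992,0.25,0.091,0,0,0.474,1],
)

```text
clock: 43.75
ee_pos: [0.6575, -0.2078, 0.1703]
eef_rot: [2.72, 1.573, -0.0]
contact_force: [0.6, 0.3, 0.7]
finger_gap: 1.001
grasp_force: 0.0
```

Request:
carry_out(
  deltas=[-0.992,0.25,0.091,0,0,0.474,1,0,0,0,0,0,0,1,0,0,0,0,0,0,1],
)

```text
clock: 44.05
ee_pos: [0.6523, -0.2259, 0.1686]
eef_rot: [-2.749, -1.52, -0.0]
contact_force: [0.5, 0.5, -0.3]
finger_gap: 0.999
grasp_force: 0.0
```

Run:
```python
from h import *
st();plan([(.653,-.228,.062,-32)])
for n in("top","scene"):print(n,games(n,capture(n)))
```

```text
t 44.0 pos [ 0.6523 -0.2259  0.1686] S [-0.0689 -0.4272] psi -32.1 F [ 0.5  0.5 -0.3] gap 0.999 g 0.0 q [ 0.46  0.64 -0.26  1.55  0.18  0.98 -0.41]
6 x [-0.012, 0.015, 0.888, -0.001, -0.001, -0.004]
top []
scene [(615, -385, 41, 40, 53, [250.0, 326.0]), (853, -176, 56, 35, 89, [374.0, 304.0]), (456, -383, 63, 47, -13, [198.0, 295.0]), (654, -227, 50, 32, -33, [296.0, 284.0]), (412, -77, 63, 32, -18, [249.0, 202.0])]
```

Request:
carry_out(
  deltas=[-0.012,0.015,0.888,0,0,0,1,-0.012,0.015,0.888,0,0,0,1,-0.012,0.015,0.888,0,0,0,1,-0.012,0.015,0.888,0,0,0,1,-0.012,0.015,0.888,0,0,0,1,-0.012,0.015,0.888,0,0,0,1,0,0,0,0,0,0,0.3,0,0,0,0,0,0,0.3,0,0,0,0,0,0,0.3,0,0,0,0,0,0,0.3,0,0,-0.5,0,0,0,0.3,0,0,-1,0,0,0,0.3,0,0,-1,0,0,0,0.3,0,0,-1,0,0,0,0.3,0,0,-1,0,0,0,0.3,0,0,-1,0,0,0,0.3,0,0,-1,0,0,0,0.3,0,0,-1,0,0,0,0.3,0,0,-0.3,0,0,0,0.3],
)

```text
clock: 46.05
ee_pos: [0.6545, -0.2283, 0.222]
eef_rot: [2.745, 1.519, 0.006]
contact_force: [-0.2, -0.1, -0.3]
finger_gap: 0.742
grasp_force: 45.1
```

Run:
```python
from h import *
st();b=sh(0,-.085);plan([(*b,.22,17.7,20),(*b,.121,17.7)])
```

```text
t 46.0 pos [ 0.6545 -0.2283  0.222 ] S [-0.0675 -0.4301] psi -32.1 F [-0.2 -0.1 -0.3] gap 0.742 g 45.1 q [ 0.47  0.58 -0.27  1.5   0.17  1.07 -0.4 ]
20 x [0.876, -0.236, 0.005, 0.003, 0.001, -0.498]
5 x [0.0, 0.0, 0.99, 0.0, 0.0, 0.0]
```

Request:
carry_out(
  deltas=[0.876,-0.236,0.005,0,0,-0.498,0.3,0.876,-0.236,0.005,0,0,-0.498,0.3,0.876,-0.236,0.005,0,0,-0.498,0.3,0.876,-0.236,0.005,0,0,-0.498,0.3,0.876,-0.236,0.005,0,0,-0.498,0.3,0.876,-0.236,0.005,0,0,-0.498,0.3,0.876,-0.236,0.005,0,0,-0.498,0.3,0.876,-0.236,0.005,0,0,-0.498,0.3,0.876,-0.236,0.005,0,0,-0.498,0.3,0.876,-0.236,0.005,0,0,-0.498,0.3,0.876,-0.236,0.005,0,0,-0.498,0.3,0.876,-0.236,0.005,0,0,-0.498,0.3,0.876,-0.236,0.005,0,0,-0.498,0.3,0.876,-0.236,0.005,0,0,-0.498,0.3,0.876,-0.236,0.005,0,0,-0.498,0.3,0.876,-0.236,0.005,0,0,-0.498,0.3,0.876,-0.236,0.005,0,0,-0.498,0.3,0.876,-0.236,0.005,0,0,-0.498,0.3,0.876,-0.236,0.005,0,0,-0.498,0.3,0.876,-0.236,0.005,0,0,-0.498,0.3],
)

```text
clock: 48.05
ee_pos: [0.6117, 0.1226, 0.2161]
eef_rot: [1.848, 2.54, -0.0]
contact_force: [0.9, 0.5, -1.7]
finger_gap: 0.744
grasp_force: 45.0
```

Request:
carry_out(
  deltas=[0,0,0,0,0,0,0.3,0,0,0,0,0,0,0.3],
)

```text
clock: 48.25
ee_pos: [0.6126, 0.1212, 0.2162]
eef_rot: [1.852, 2.537, -0.0]
contact_force: [-0.4, -0.1, -1.5]
finger_gap: 0.744
grasp_force: 45.1
```

Run:
```python
from h import *
st();b=sh(0,-.082);plan([(*b,.118,17.7)])
```

```text
t 48.2 pos [0.6126 0.1212 0.2162] S [-0.0012 -0.0845] psi 17.7 F [-0.4 -0.1 -1.5] gap 0.744 g 45.1 q [ 0.14  0.52 -0.53  1.67  0.3   1.03 -0.18]
5 x [0.025, 0.012, 0.982, 0.0, 0.002, 0.001]
```

Request:
carry_out(
  deltas=[0.025,0.012,0.982,0,0,0,0.3,0.025,0.012,0.982,0,0,0,0.3,0.025,0.012,0.982,0,0,0,0.3,0.025,0.012,0.982,0,0,0,0.3,0.025,0.012,0.982,0,0,0,0.3,0,0,0.03,0,0,0,0.3,0,0,0,0,0,0,0.3,0,0,0,0,0,0,0.3],
)

```text
clock: 49.05
ee_pos: [0.6133, 0.123, 0.1172]
eef_rot: [1.855, 2.535, -0.001]
contact_force: [-0.1, 0.2, -1.2]
finger_gap: 0.744
grasp_force: 48.8
```

Request:
carry_out(
  deltas=[0.15,0,0.04,0,0,0,0.3,0.15,0,0.04,0,0,0,0.3,0,0,0,0,0,0,0.3],
)

```text
clock: 49.35
ee_pos: [0.611, 0.1304, 0.1159]
eef_rot: [1.852, 2.538, 0.001]
contact_force: [0.7, 0.2, -1.5]
finger_gap: 0.744
grasp_force: 48.7
```

Request:
carry_out(
  deltas=[0.1,0,0.04,0,0,0,0.3,0,0,0,0,0,0,0.3],
)

```text
clock: 49.55
ee_pos: [0.611, 0.131, 0.1158]
eef_rot: [1.852, 2.535, -0.001]
contact_force: [-0.0, -2.8, 4.4]
finger_gap: 0.743
grasp_force: 49.4
```

```bash
python3 -c "
from h import *
st()"
```

```text
t 49.5 pos [0.611  0.131  0.1158] S [ 0.0004 -0.0746] psi 17.7 F [-0.  -2.8  4.4] gap 0.743 g 49.4 q [ 0.08  0.64 -0.48  1.74  0.38  0.85 -0.26]
```

On the floor; now push.

Request:
carry_out(
  deltas=[0.12,0,0,0,0,0,0.3,0.12,0,0,0,0,0,0.3,0,0,0,0,0,0,0.3],
)

```text
clock: 49.85
ee_pos: [0.6102, 0.1354, 0.1158]
eef_rot: [1.853, 2.534, 0.001]
contact_force: [1.1, -3.1, 6.1]
finger_gap: 0.743
grasp_force: 49.5
```

Request:
carry_out(
  deltas=[0.12,0,0,0,0,0,0.3,0,0,0,0,0,0,0.3],
)

```text
clock: 50.05
ee_pos: [0.6102, 0.1354, 0.1158]
eef_rot: [1.853, 2.531, -0.002]
contact_force: [1.2, -7.7, 7.1]
finger_gap: 0.742
grasp_force: 49.4
```

Request:
carry_out(
  deltas=[0.12,0,0,0,0,0,0.3,0,0,0,0,0,0,0.3],
)

```text
clock: 50.25
ee_pos: [0.6101, 0.1354, 0.1158]
eef_rot: [1.854, 2.528, -0.005]
contact_force: [2.9, -12.3, 7.1]
finger_gap: 0.743
grasp_force: 49.6
```

Request:
carry_out(
  deltas=[0.12,0,0,0,0,0,0.3,0,0,0,0,0,0,0.3],
)

```text
clock: 50.45
ee_pos: [0.61, 0.1354, 0.1158]
eef_rot: [1.854, 2.525, -0.008]
contact_force: [4.2, -16.8, 8.4]
finger_gap: 0.745
grasp_force: 49.7
```

```bash
python3 -c "
from h import *
st()"
```

```text
t 50.5 pos [0.61   0.1354 0.1158] S [ 0.0007 -0.0701] psi 17.4 F [  4.2 -16.8   8.4] gap 0.745 g 49.7 q [ 0.07  0.64 -0.47  1.74  0.38  0.85 -0.28]
```

Request:
carry_out(
  deltas=[-0.35,0,-0.1,0,0,0,0.3,0,0,0,0,0,0,1,0,0,0,0,0,0,1,0,0,0,0,0,0,1,0,0,-0.5,0,0,0,1,0,0,-1,0,0,0,1,0,0,-1,0,0,0,1,0,0,-1,0,0,0,1,0,0,-1,0,0,0,1],
)

```text
clock: 51.35
ee_pos: [0.6088, 0.1372, 0.2084]
eef_rot: [1.852, 2.538, 0.001]
contact_force: [0.5, 0.2, 0.1]
finger_gap: 1.0
grasp_force: 0.0
```

Run:
```python
from h import *
st();plan([(.456,-.380,.17,-13,28),(.456,-.383,.062,-13)])
print(games("scene",capture("scene")))
```

```text
t 51.4 pos [0.6088 0.1372 0.2084] S [ 0.0001 -0.0681] psi 17.8 F [0.5 0.2 0.1] gap 1.0 g 0.0 q [ 0.11  0.53 -0.53  1.68  0.31  1.01 -0.21]
28 x [-0.919, -0.324, 0.068, 0.0, -0.0, 0.22]
6 x [-0.024, 0.006, 0.9, 0.0, 0.0, 0.0]
[(679, -594, 57, 23, 32, [223.0, 415.0]), (615, -385, 41, 40, 53, [250.0, 326.0]), (355, -536, 55, 44, 77, [130.0, 325.0]), (854, -176, 56, 37, 88, [375.0, 304.0]), (466, -385, 47, 44, 77, [200.0, 299.0]), (412, -77, 63, 32, -18, [249.0, 202.0]), (350, 801, 75, 43, 89, [362.0, 31.0])]
```

Run:
```python
from h import *
a=capture("scene");b=capture("top");print(games("top",b))
cv2.imwrite("pics/c7.png",np.hstack([cv2.resize(a[90:360,110:380],(400,400),interpolation=2),cv2.resize(b[100:300,270:470],(400,400),interpolation=2)]))
```

```text
[(386, -47, 56, 27, -16, [269.0, 247.0]), (460, -385, 53, 50, -13, [402.0, 217.0]), (587, -350, 44, 44, -37, [386.0, 169.0])]
```

View pics/c7.png

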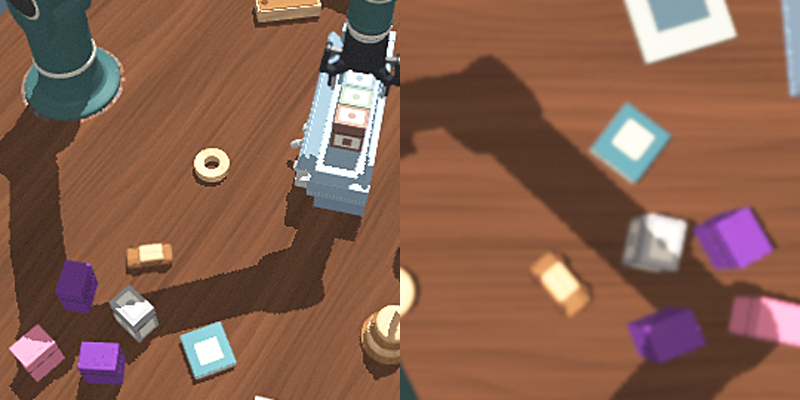

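The grey box is in the same place; the arm's shadow across its top caused the changed reading. The row of four looks tight. I'll go and get the grey box.

Request:
carry_out(
  deltas=[-0.919,-0.324,0.068,0,0,0.22,1,-0.919,-0.324,0.068,0,0,0.22,1,-0.919,-0.324,0.068,0,0,0.22,1,-0.919,-0.324,0.068,0,0,0.22,1,-0.919,-0.324,0.068,0,0,0.22,1,-0.919,-0.324,0.068,0,0,0.22,1,-0.919,-0.324,0.068,0,0,0.22,1,-0.919,-0.324,0.068,0,0,0.22,1,-0.919,-0.324,0.068,0,0,0.22,1,-0.919,-0.324,0.068,0,0,0.22,1,-0.919,-0.324,0.068,0,0,0.22,1,-0.919,-0.324,0.068,0,0,0.22,1,-0.919,-0.324,0.068,0,0,0.22,1,-0.919,-0.324,0.068,0,0,0.22,1,-0.919,-0.324,0.068,0,0,0.22,1,-0.919,-0.324,0.068,0,0,0.22,1,-0.919,-0.324,0.068,0,0,0.22,1,-0.919,-0.324,0.068,0,0,0.22,1,-0.919,-0.324,0.068,0,0,0.22,1,-0.919,-0.324,0.068,0,0,0.22,1],
)

```text
clock: 53.5
ee_pos: [0.5267, -0.2438, 0.1795]
eef_rot: [-2.305, -2.135, 0.0]
contact_force: [0.5, -0.8, -0.4]
finger_gap: 0.996
grasp_force: 0.0
```

Request:
carry_out(
  deltas=[-0.919,-0.324,0.068,0,0,0.22,1,-0.919,-0.324,0.068,0,0,0.22,1,-0.919,-0.324,0.068,0,0,0.22,1,-0.919,-0.324,0.068,0,0,0.22,1,-0.919,-0.324,0.068,0,0,0.22,1,-0.919,-0.324,0.068,0,0,0.22,1,-0.919,-0.324,0.068,0,0,0.22,1,-0.919,-0.324,0.068,0,0,0.22,1,0,0,0,0,0,0,1,0,0,0,0,0,0,1],
)

```text
clock: 54.5
ee_pos: [0.4551, -0.3805, 0.1687]
eef_rot: [-2.461, -1.953, -0.001]
contact_force: [1.3, 0.5, 0.4]
finger_gap: 0.998
grasp_force: 0.0
```

Run:
```python
from h import *
st();plan([(.456,-.383,.062,-13)])
for n in("top","scene"):print(n,games(n,capture(n)))
```

```text
t 54.5 pos [ 0.4551 -0.3805  0.1687] S [-0.3037 -0.5145] psi -13.1 F [1.3 0.5 0.4] gap 0.998 g 0.0 q [ 0.87  0.49 -0.3   1.8   0.18  0.88  0.26]
6 x [-0.019, 0.012, 0.889, 0.0, -0.001, -0.005]
top [(454, -384, 64, 48, -13, [401.0, 221.0]), (587, -350, 44, 44, -37, [386.0, 169.0]), (622, 143, 51, 35, 19, [194.0, 155.0])]
scene [(615, -385, 41, 40, 53, [250.0, 326.0]), (457, -383, 63, 47, -13, [198.0, 296.0]), (412, -77, 63, 32, -18, [249.0, 202.0])]
```

Request:
carry_out(
  deltas=[-0.019,0.012,0.889,0,0,0,1,-0.019,0.012,0.889,0,0,0,1,-0.019,0.012,0.889,0,0,0,1,-0.019,0.012,0.889,0,0,0,1,-0.019,0.012,0.889,0,0,0,1,-0.019,0.012,0.889,0,0,0,1,0,0,0,0,0,0,0.3,0,0,0,0,0,0,0.3,0,0,0,0,0,0,0.3,0,0,0,0,0,0,0.3,0,0,-0.5,0,0,0,0.3,0,0,-1,0,0,0,0.3,0,0,-1,0,0,0,0.3,0,0,-1,0,0,0,0.3,0,0,-1,0,0,0,0.3,0,0,-1,0,0,0,0.3,0,0,-1,0,0,0,0.3,0,0,-1,0,0,0,0.3,0,0,-0.3,0,0,0,0.3],
)

```text
clock: 56.5
ee_pos: [0.4571, -0.3836, 0.2215]
eef_rot: [2.456, 1.951, 0.001]
contact_force: [0.0, 0.4, -0.8]
finger_gap: 0.743
grasp_force: 45.1
```

Run:
```python
from h import *
st();b=sh(0,-.133);plan([(*b,.22,17.7),(*b,.121,17.7)])
```

```text
t 56.5 pos [ 0.4571 -0.3836  0.2215] S [-0.3027 -0.5181] psi -13.1 F [ 0.   0.4 -0.8] gap 0.743 g 45.1 q [ 0.89  0.43 -0.32  1.75  0.16  0.98  0.28]
25 x [0.918, 0.374, 0.002, 0.002, 0.002, -0.246]
5 x [0.0, 0.0, 0.99, 0.0, 0.0, 0.0]
```

Request:
carry_out(
  deltas=[0.918,0.374,0.002,0,0,-0.246,0.3,0.918,0.374,0.002,0,0,-0.246,0.3,0.918,0.374,0.002,0,0,-0.246,0.3,0.918,0.374,0.002,0,0,-0.246,0.3,0.918,0.374,0.002,0,0,-0.246,0.3,0.918,0.374,0.002,0,0,-0.246,0.3,0.918,0.374,0.002,0,0,-0.246,0.3,0.918,0.374,0.002,0,0,-0.246,0.3,0.918,0.374,0.002,0,0,-0.246,0.3,0.918,0.374,0.002,0,0,-0.246,0.3,0.918,0.374,0.002,0,0,-0.246,0.3,0.918,0.374,0.002,0,0,-0.246,0.3,0.918,0.374,0.002,0,0,-0.246,0.3,0.918,0.374,0.002,0,0,-0.246,0.3,0.918,0.374,0.002,0,0,-0.246,0.3,0.918,0.374,0.002,0,0,-0.246,0.3,0.918,0.374,0.002,0,0,-0.246,0.3,0.918,0.374,0.002,0,0,-0.246,0.3,0.918,0.374,0.002,0,0,-0.246,0.3,0.918,0.374,0.002,0,0,-0.246,0.3],
)

```text
clock: 58.5
ee_pos: [0.6138, -0.0207, 0.2173]
eef_rot: [1.985, 2.435, -0.0]
contact_force: [-0.3, -0.2, -1.0]
finger_gap: 0.741
grasp_force: 45.1
```

Request:
carry_out(
  deltas=[0.918,0.374,0.002,0,0,-0.246,0.3,0.918,0.374,0.002,0,0,-0.246,0.3,0.918,0.374,0.002,0,0,-0.246,0.3,0.918,0.374,0.002,0,0,-0.246,0.3,0.918,0.374,0.002,0,0,-0.246,0.3,0,0,0,0,0,0,0.3,0,0,0,0,0,0,0.3],
)

```text
clock: 59.2
ee_pos: [0.6275, 0.0764, 0.217]
eef_rot: [-1.853, -2.537, 0.001]
contact_force: [1.0, -0.6, -1.6]
finger_gap: 0.743
grasp_force: 45.1
```

Run:
```python
from h import *
st();b=sh(0,-.135);plan([(*b,.118,17.7)])
```

```text
t 59.2 pos [0.6275 0.0764 0.217 ] S [-0.0005 -0.1317] psi 17.7 F [ 1.  -0.6 -1.6] gap 0.743 g 45.1 q [ 0.21  0.54 -0.53  1.65  0.3   1.04 -0.11]
5 x [-0.033, 0.005, 0.99, -0.001, 0.001, 0.001]
```

Request:
carry_out(
  deltas=[-0.06,0.005,0.99,0,0,0,0.3,-0.06,0.005,0.99,0,0,0,0.3,-0.06,0.005,0.99,0,0,0,0.3,-0.06,0.005,0.99,0,0,0,0.3,-0.06,0.005,0.99,0,0,0,0.3,0,0,0.04,0,0,0,0.3,0,0,0,0,0,0,0.3,0,0,0,0,0,0,0.3],
)

```text
clock: 60.0
ee_pos: [0.63, 0.0692, 0.1173]
eef_rot: [1.856, 2.535, -0.001]
contact_force: [0.7, -0.4, -1.5]
finger_gap: 0.747
grasp_force: 49.6
```

Request:
carry_out(
  deltas=[0.1,0,0.04,0,0,0,0.3,0.1,0,0.04,0,0,0,0.3,0,0,0,0,0,0,0.3],
)

```text
clock: 60.3
ee_pos: [0.6292, 0.0738, 0.1164]
eef_rot: [1.853, 2.535, 0.0]
contact_force: [-0.2, -2.6, 3.3]
finger_gap: 0.742
grasp_force: 49.9
```

Request:
carry_out(
  deltas=[0.05,0,0.04,0,0,0,0.3,0,0,0,0,0,0,0.3],
)

```text
clock: 60.5
ee_pos: [0.6292, 0.0739, 0.1165]
eef_rot: [1.853, 2.534, -0.001]
contact_force: [-1.3, -4.2, 9.2]
finger_gap: 0.744
grasp_force: 50.7
```

```bash
python3 -c "
from h import *
st()"
```

```text
t 60.5 pos [0.6292 0.0739 0.1165] S [ 0.0003 -0.1346] psi 17.6 F [-1.3 -4.2  9.2] gap 0.744 g 50.7 q [ 0.17  0.65 -0.48  1.72  0.38  0.86 -0.16]
```

Request:
carry_out(
  deltas=[0.15,0,-0.02,0,0,0,0.3,0.15,0,0,0,0,0,0.3,0.15,0,0,0,0,0,0.3,0,0,0,0,0,0,0.3],
)

```text
clock: 60.9
ee_pos: [0.6267, 0.0837, 0.1165]
eef_rot: [1.852, 2.535, 0.002]
contact_force: [1.2, -1.4, 6.0]
finger_gap: 0.742
grasp_force: 50.2
```

Request:
carry_out(
  deltas=[0.12,0,0,0,0,0,0.3,0,0,0,0,0,0,0.3],
)

```text
clock: 61.1
ee_pos: [0.6262, 0.0857, 0.1165]
eef_rot: [1.853, 2.534, 0.002]
contact_force: [0.5, -2.4, 5.9]
finger_gap: 0.746
grasp_force: 50.3
```

Request:
carry_out(
  deltas=[0.12,0,0,0,0,0,0.3,0,0,0,0,0,0,0.3],
)

```text
clock: 61.3
ee_pos: [0.6254, 0.088, 0.1165]
eef_rot: [1.853, 2.534, 0.002]
contact_force: [2.0, -2.5, 6.6]
finger_gap: 0.745
grasp_force: 50.3
```

Request:
carry_out(
  deltas=[0.12,0,0,0,0,0,0.3,0,0,0,0,0,0,0.3],
)

```text
clock: 61.5
ee_pos: [0.6247, 0.0903, 0.1165]
eef_rot: [1.853, 2.534, 0.002]
contact_force: [1.5, -2.0, 6.7]
finger_gap: 0.745
grasp_force: 50.3
```

```bash
python3 -c "
from h import *
st()"
```

```text
t 61.5 pos [0.6247 0.0903 0.1165] S [ 0.001  -0.1176] psi 17.7 F [ 1.5 -2.   6.7] gap 0.745 g 50.3 q [ 0.15  0.65 -0.48  1.72  0.38  0.86 -0.19]
```

Request:
carry_out(
  deltas=[0.12,0,0,0,0,0,0.3,0,0,0,0,0,0,0.3],
)

```text
clock: 61.7
ee_pos: [0.6241, 0.0923, 0.1165]
eef_rot: [1.853, 2.534, 0.002]
contact_force: [0.8, -2.5, 4.7]
finger_gap: 0.746
grasp_force: 50.3
```

Request:
carry_out(
  deltas=[0.12,0,0,0,0,0,0.3,0,0,0,0,0,0,0.3],
)

```text
clock: 61.9
ee_pos: [0.624, 0.0925, 0.1165]
eef_rot: [1.853, 2.531, -0.0]
contact_force: [3.0, -6.9, 6.3]
finger_gap: 0.746
grasp_force: 50.3
```

Request:
carry_out(
  deltas=[0.12,0,0,0,0,0,0.3,0,0,0,0,0,0,0.3],
)

```text
clock: 62.1
ee_pos: [0.624, 0.0924, 0.1165]
eef_rot: [1.854, 2.528, -0.003]
contact_force: [3.4, -11.1, 6.3]
finger_gap: 0.749
grasp_force: 50.3
```

Request:
carry_out(
  deltas=[0.12,0,0,0,0,0,0.3,0,0,0,0,0,0,0.3],
)

```text
clock: 62.3
ee_pos: [0.6239, 0.0924, 0.1165]
eef_rot: [1.854, 2.525, -0.006]
contact_force: [4.0, -14.8, 7.1]
finger_gap: 0.745
grasp_force: 50.4
```

```bash
python3 -c "
from h import *
st()"
```

```text
t 62.3 pos [0.6239 0.0924 0.1165] S [ 0.0009 -0.1153] psi 17.4 F [  4.  -14.8   7.1] gap 0.745 g 50.4 q [ 0.14  0.65 -0.47  1.73  0.38  0.86 -0.2 ]
```

Request:
carry_out(
  deltas=[-0.35,0,-0.1,0,0,0,0.3,0,0,0,0,0,0,1,0,0,0,0,0,0,1,0,0,0,0,0,0,1,0,0,-0.5,0,0,0,1,0,0,-1,0,0,0,1,0,0,-1,0,0,0,1,0,0,-1,0,0,0,1,0,0,-1,0,0,0,1],
)

```text
clock: 63.2
ee_pos: [0.6226, 0.0936, 0.2088]
eef_rot: [1.853, 2.537, 0.001]
contact_force: [1.2, 0.4, -0.5]
finger_gap: 1.002
grasp_force: 0.0
```

Run:
```python
from h import *
st();a=sh(-.15,.03);plan([(*a,.21,17.7),(*a,.092,17.7)])
```

```text
t 63.2 pos [0.6226 0.0936 0.2088] S [-0.     -0.1138] psi 17.7 F [ 1.2  0.4 -0.5] gap 1.002 g 0.0 q [ 0.18  0.54 -0.53  1.67  0.31  1.02 -0.14]
11 x [0.654, -0.682, -0.005, 0.001, -0.0, 0.0]
6 x [0.0, 0.0, 0.983, 0.0, 0.0, 0.0]
```

Request:
carry_out(
  deltas=[0.654,-0.682,-0.1,0,0,0,0,0.654,-0.682,-0.1,0,0,0,0,0.654,-0.682,-0.1,0,0,0,0,0.654,-0.682,-0.1,0,0,0,0,0.654,-0.682,-0.1,0,0,0,0,0.654,-0.682,0,0,0,0,0,0.654,-0.682,0,0,0,0,0,0.654,-0.682,0,0,0,0,0,0.654,-0.682,0,0,0,0,0,0.654,-0.682,0,0,0,0,0,0.654,-0.682,0,0,0,0,0,0,0,0,0,0,0,0],
)

```text
clock: 64.4
ee_pos: [0.4336, 0.186, 0.2175]
eef_rot: [-1.849, -2.539, 0.001]
contact_force: [0.6, 0.2, 0.4]
finger_gap: -0.0
grasp_force: 0.0
```

Run:
```python
from h import *
st();a=sh(-.15,.03);plan([(*a,.092,17.7)])
im=capture("scene");t=capture("top")
cv2.imwrite("pics/c8.png",np.hstack([cv2.resize(im[95:240,300:390],(372,600),interpolation=2),cv2.resize(t[110:240,175:265],(415,600),interpolation=2)]))
```

```text
t 64.4 pos [0.4336 0.186  0.2175] S [-0.1519  0.0317] psi 17.9 F [0.6 0.2 0.4] gap -0.0 g 0.0 q [ 0.08  0.28 -0.64  2.02  0.21  0.9  -0.36]
7 x [-0.012, 0.014, 0.896, -0.001, 0.0, 0.005]
```

View pics/c8.png

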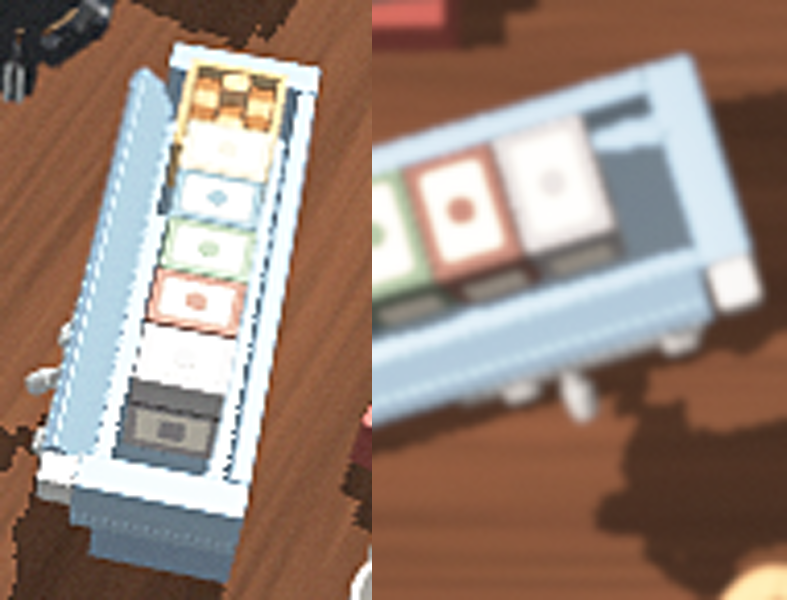

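The row is neat and tight against the tub. The rail is still dropped, with the bolt knob at about (580,400) in the right half. Now I'll push the rail shut.

Request:
carry_out(
  deltas=[0,0.014,0.896,0,0,0,0,0,0.014,0.896,0,0,0,0,0,0.014,0.896,0,0,0,0,0,0.014,0.896,0,0,0,0,0,0.014,0.896,0,0,0,0,0,0.014,0.896,0,0,0,0,0,0.014,0.896,0,0,0,0,0,0.6,0,0,0,0,0,0,0.6,0,0,0,0,0,0,0.4,0,0,0,0,0,0,0.3,0,0,0,0,0,0,0.3,0,0,0,0,0,0,0.3,0,0,0,0,0],
)

```text
clock: 65.8
ee_pos: [0.4862, 0.2004, 0.0922]
eef_rot: [1.854, 2.536, 0.0]
contact_force: [-1.3, -0.4, -0.6]
finger_gap: -0.003
grasp_force: 1.7
```

Request:
carry_out(
  deltas=[0,0.3,0,0,0,0,0,0,0.3,0,0,0,0,0,0,0,0,0,0,0,0],
)

```text
clock: 66.1
ee_pos: [0.4873, 0.2007, 0.0915]
eef_rot: [-1.848, -2.53, 0.034]
contact_force: [-28.7, -10.4, 31.4]
finger_gap: -0.003
grasp_force: 20.4
```

```bash
python3 -c "
from h import *
st()"
```

```text
t 66.1 pos [0.4873 0.2007 0.0915] S [-0.0963  0.0294] psi 17.7 F [-28.7 -10.4  31.4] gap -0.003 g 20.4 q [-0.05  0.57 -0.51  1.97  0.41  0.73 -0.5 ]
```

Request:
carry_out(
  deltas=[0,-0.5,0,0,0,0,0,0,-0.5,0,0,0,0,0,0,0,0.3,0,0,0,0,0,0,0,0,0,0,0],
)

```text
clock: 66.5
ee_pos: [0.4782, 0.1976, 0.0853]
eef_rot: [-1.854, -2.536, 0.0]
contact_force: [0.7, -0.3, 0.4]
finger_gap: -0.002
grasp_force: 0.0
```

Run:
```python
from h import *
st();plan([(*sh(-.101,.03),.086,17.7)])
```

```text
t 66.5 pos [0.4782 0.1976 0.0853] S [-0.106   0.0292] psi 17.6 F [ 0.7 -0.3  0.4] gap -0.002 g 0.0 q [-0.05  0.55 -0.51  2.01  0.42  0.68 -0.52]
1 x [0.04, 0.249, -0.037, -0.004, 0.001, -0.012]
```

Request:
carry_out(
  deltas=[0,0.27,0,0,0,0,0,0,0.14,-0.16,0,0,0,0,0,0.15,-0.14,0,0,0,0,0,0,0,0,0,0,0],
)

```text
clock: 66.9
ee_pos: [0.4881, 0.2008, 0.0916]
eef_rot: [-1.854, -2.535, 0.003]
contact_force: [-3.8, -2.0, -0.6]
finger_gap: 0.0
grasp_force: 2.2
```

Request:
carry_out(
  deltas=[0,0.16,-0.12,0,0,0,0,0,0.17,-0.1,0,0,0,0,0,0,0,0,0,0,0],
)

```text
clock: 67.2
ee_pos: [0.4947, 0.203, 0.0964]
eef_rot: [-1.854, -2.536, 0.002]
contact_force: [-4.1, -2.4, 0.6]
finger_gap: -0.001
grasp_force: 2.4
```

Request:
carry_out(
  deltas=[0,0.175,-0.06,0,0,0,0,0,0.18,-0.05,0,0,0,0,0,0.19,-0.03,0,0,0,0,0,0,0,0,0,0,0],
)

```text
clock: 67.6
ee_pos: [0.506, 0.2067, 0.0997]
eef_rot: [1.854, 2.535, 0.002]
contact_force: [-2.9, -1.4, 2.4]
finger_gap: 0.004
grasp_force: 1.5
```

Request:
carry_out(
  deltas=[0,0.15,-0.01,0,0,0,0,0,0.1,0,0,0,0,0,0,0,0,0,0,0,0],
)

```text
clock: 67.9
ee_pos: [0.5107, 0.2083, 0.0994]
eef_rot: [1.854, 2.536, 0.002]
contact_force: [-2.8, -0.5, 1.1]
finger_gap: 0.003
grasp_force: 1.1
```

Request:
carry_out(
  deltas=[0,0.1,0,0,0,0,0,0,0.05,0,0,0,0,0,0,0,0,0,0,0,0],
)

```text
clock: 68.2
ee_pos: [0.512, 0.2087, 0.0992]
eef_rot: [-1.853, -2.535, 0.003]
contact_force: [-6.7, -2.3, 6.2]
finger_gap: -0.001
grasp_force: 2.8
```

```bash
python3 -c "
from h import *
st()"
```

```text
t 68.2 pos [0.512  0.2087 0.0992] S [-0.0703  0.0295] psi 17.7 F [-6.7 -2.3  6.2] gap -0.001 g 2.8 q [-0.05  0.58 -0.51  1.92  0.41  0.75 -0.49]
```

Force rising: nearly shut. Push a bit more to be sure it is at the stop.

Request:
carry_out(
  deltas=[0,0.1,0,0,0,0,0,0,0.1,0,0,0,0,0,0,0,0,0,0,0,0],
)

```text
clock: 68.5
ee_pos: [0.5123, 0.2089, 0.099]
eef_rot: [-1.851, -2.533, 0.015]
contact_force: [-17.2, -5.9, 15.6]
finger_gap: -0.001
grasp_force: 7.7
```

Request:
carry_out(
  deltas=[0,0.1,0,0,0,0,0,0,0,0,0,0,0,0],
)

```text
clock: 68.7
ee_pos: [0.5124, 0.209, 0.0988]
eef_rot: [-1.85, -2.532, 0.021]
contact_force: [-21.5, -7.3, 18.6]
finger_gap: -0.003
grasp_force: 10.0
```

Request:
carry_out(
  deltas=[0,-0.6,0,0,0,0,0,0,-1,0,0,0,0,0,0,-1,-0.5,0,0,0,0,0,-1,-1,0,0,0,0,0,-0.5,-1,0,0,0,0,0,0,-1,0,0,0,0,0,0,-1,0,0,0,0],
)

```text
clock: 69.4
ee_pos: [0.4415, 0.1862, 0.1904]
eef_rot: [1.853, 2.535, 0.004]
contact_force: [0.2, -0.0, 0.3]
finger_gap: 0.003
grasp_force: 0.0
```

Run:
```python
from h import *
st()
im=capture("scene");t=capture("top")
cv2.imwrite("pics/sc9.png",im);cv2.imwrite("pics/tp9.png",t)
cv2.imwrite("pics/c9.png",np.hstack([cv2.resize(im[95:240,300:390],(372,600),interpolation=2),cv2.resize(t[110:240,175:265],(415,600),interpolation=2)]))
```

```text
t 69.4 pos [0.4415 0.1862 0.1904] S [-0.1444  0.0295] psi 17.7 F [ 0.2 -0.   0.3] gap 0.003 g 0.0 q [ 0.07  0.33 -0.63  2.04  0.26  0.85 -0.4 ]
```

View pics/c9.png

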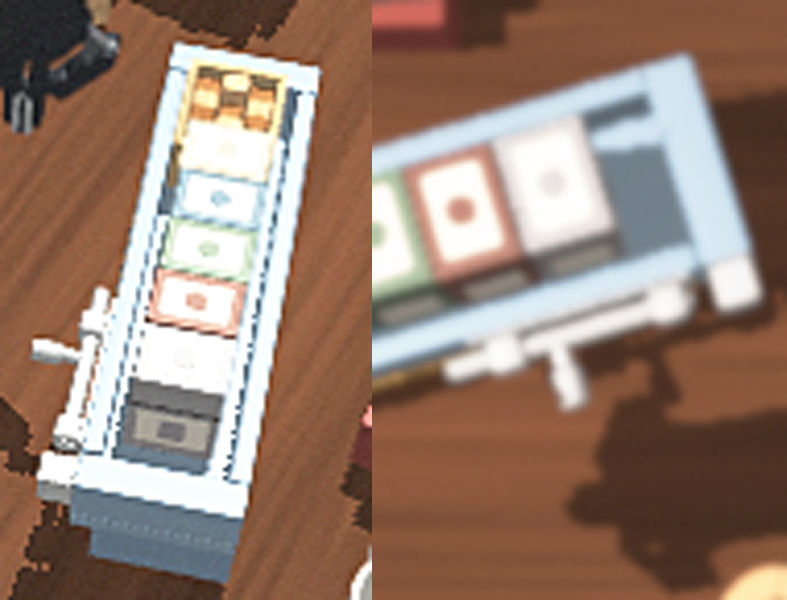

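The rail is shut flush. The bolt knob is at about (567,383) in the right half, which is top pixel (217,193), and (50,349) in the left half, which is scene pixel (312,179).

Run:
```python
from h import *
for n,uv in(("top",(217.3,193)),("scene",(312.1,179.3))):print(n,toS(plane(n,[uv],.078)[0]).round(4))
t=cv2.imread("pics/tp9.png")[...,1]
st();a=sh(-.1,-.01)
plan([(*sh(-.112,-.04),.19,17.7),(*sh(-.112,-.04),.088,17.7)])
```

```text
top [-0.0968 -0.0933]
scene [-0.0928 -0.0902]
t 69.5 pos [0.4432 0.187  0.192 ] S [-0.1425  0.0297] psi 17.6 F [ 0.3  0.4 -0.1] gap 0.002 g 0.0 q [ 0.07  0.33 -0.63  2.03  0.26  0.84 -0.4 ]
4 x [-0.871, 0.382, 0.026, 0.023, -0.001, -0.003]
6 x [0.0, 0.0, 0.85, 0.0, 0.0, 0.0]
```

Run:
```python
from h import *
plan([(*sh(-.107,-.045),.19,17.7),(*sh(-.107,-.045),.086,17.7),(*sh(-.107,-.068),.086,17.7,3)])
```

```text
5 x [-0.747, 0.356, 0.021, 0.018, -0.001, -0.002]
6 x [0.0, 0.0, 0.867, 0.0, 0.0, 0.0]
3 x [-0.383, -0.0, -0.0, 0.0, 0.0, 0.0]
```

Request:
carry_out(
  deltas=[-0.747,0.356,0.02,0,0,0,0,-0.747,0.356,0.02,0,0,0,0,-0.747,0.356,0.02,0,0,0,0,-0.747,0.356,0.02,0,0,0,0,-0.747,0.356,0.02,0,0,0,0,0,0,0.867,0,0,0,0,0,0,0.867,0,0,0,0,0,0,0.867,0,0,0,0,0,0,0.867,0,0,0,0,0,0,0.867,0,0,0,0,0,0,0.867,0,0,0,0,-0.38,0,0,0,0,0,0,-0.38,0,0,0,0,0,0,-0.38,0,0,0,0,0,0,0,0,0,0,0,0,0],
)

```text
clock: 71.0
ee_pos: [0.5052, 0.1019, 0.084]
eef_rot: [1.857, 2.532, 0.001]
contact_force: [-0.1, 0.5, -0.8]
finger_gap: -0.0
grasp_force: 0.0
```

```bash
python3 -c "
from h import *
st()"
```

```text
t 71.0 pos [0.5052 0.1019 0.084 ] S [-0.1093 -0.0702] psi 17.5 F [-0.1  0.5 -0.8] gap -0.0 g 0.0 q [ 0.13  0.55 -0.49  2.02  0.41  0.67 -0.32]
```

Request:
carry_out(
  deltas=[-0.2,0.1,0,0,0,0,0,-0.2,0,0,0,0,0,0,-0.2,0,0,0,0,0,0,-0.2,0,0,0,0,0,0,0,0,0,0,0,0,0],
)

```text
clock: 71.5
ee_pos: [0.5112, 0.0889, 0.0834]
eef_rot: [1.854, 2.535, 0.001]
contact_force: [0.7, 1.1, 1.0]
finger_gap: -0.001
grasp_force: 0.4
```

Request:
carry_out(
  deltas=[-0.2,0,0,0,0,0,0,-0.2,0,0,0,0,0,0,-0.2,0,0,0,0,0,0,-0.2,0,0,0,0,0,0,0,0,0,0,0,0,0],
)

```text
clock: 72.0
ee_pos: [0.5158, 0.0728, 0.0831]
eef_rot: [1.855, 2.535, -0.001]
contact_force: [0.1, 0.4, 0.7]
finger_gap: -0.0
grasp_force: 0.1
```

```bash
python3 -c "
from h import *
st()"
```

```text
t 72.0 pos [0.5158 0.0728 0.0831] S [-0.1081 -0.1011] psi 17.6 F [0.1 0.4 0.7] gap -0.0 g 0.1 q [ 0.19  0.56 -0.49  2.01  0.41  0.67 -0.26]
```

Request:
carry_out(
  deltas=[-0.2,0,0,0,0,0,0,-0.2,0,0,0,0,0,0,0,0,0,0,0,0,0],
)

```text
clock: 72.3
ee_pos: [0.518, 0.0654, 0.083]
eef_rot: [-1.855, -2.535, 0.001]
contact_force: [-0.6, 0.6, 0.8]
finger_gap: -0.001
grasp_force: 0.2
```

Request:
carry_out(
  deltas=[-0.15,0,0,0,0,0,0,0,0,0,0,0,0,0],
)

```text
clock: 72.5
ee_pos: [0.5188, 0.0629, 0.083]
eef_rot: [-1.855, -2.535, 0.001]
contact_force: [-0.9, 0.8, -0.2]
finger_gap: 0.008
grasp_force: 0.5
```

Request:
carry_out(
  deltas=[-0.15,0,0,0,0,0,0,0,0,0,0,0,0,0],
)

```text
clock: 72.7
ee_pos: [0.5197, 0.0601, 0.0831]
eef_rot: [-1.855, -2.535, 0.001]
contact_force: [-0.6, 0.8, -0.3]
finger_gap: -0.001
grasp_force: 0.7
```

Run:
```python
from h import *
st();im=capture("scene");t=capture("top")
cv2.imwrite("pics/c10.png",np.hstack([cv2.resize(im[140:240,290:380],(400,444),interpolation=2),cv2.resize(t[130:220,175:265],(400,444),interpolation=2)]))
```

```text
t 72.7 pos [0.5197 0.0601 0.0831] S [-0.1082 -0.1144] psi 17.6 F [-0.6  0.8 -0.3] gap -0.001 g 0.7 q [ 0.21  0.56 -0.49  2.    0.41  0.68 -0.23]
```

View pics/c10.png

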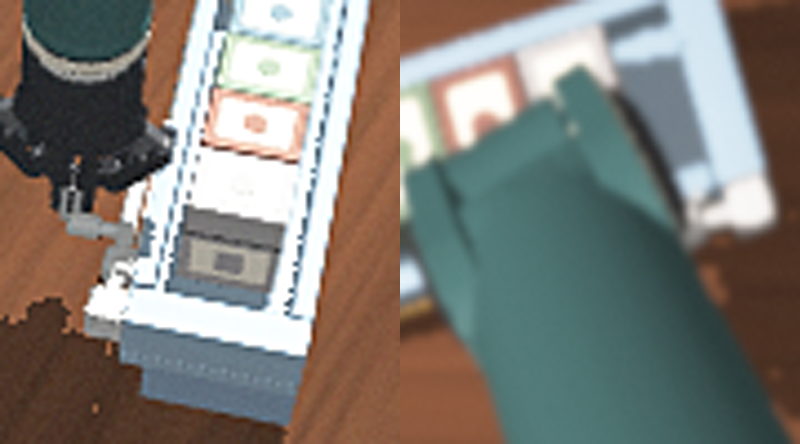

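The knob has moved along with the finger and the rod is reaching the keeper. I'll keep going until it stops.

Request:
carry_out(
  deltas=[-0.15,0,0,0,0,0,0,0,0,0,0,0,0,0],
)

```text
clock: 73.0
ee_pos: [0.5199, 0.0597, 0.0831]
eef_rot: [-1.851, -2.535, -0.002]
contact_force: [-2.8, 6.5, 1.1]
finger_gap: -0.003
grasp_force: 3.6
```

Request:
carry_out(
  deltas=[-0.15,0,0,0,0,0,0,0,0,0,0,0,0,0],
)

```text
clock: 73.2
ee_pos: [0.5199, 0.0595, 0.0831]
eef_rot: [-1.847, -2.535, -0.005]
contact_force: [-5.0, 11.9, 1.1]
finger_gap: -0.004
grasp_force: 6.5
```

Request:
carry_out(
  deltas=[-0.15,0,0,0,0,0,0,0,0,0,0,0,0,0],
)

```text
clock: 73.4
ee_pos: [0.52, 0.0592, 0.083]
eef_rot: [-1.843, -2.535, -0.007]
contact_force: [-8.5, 18.2, 1.8]
finger_gap: -0.0
grasp_force: 9.6
```

Request:
carry_out(
  deltas=[-0.15,0,0,0,0,0,0,0,0,0,0,0,0,0],
)

```text
clock: 73.6
ee_pos: [0.5201, 0.0589, 0.083]
eef_rot: [-1.839, -2.535, -0.01]
contact_force: [-9.5, 22.3, 2.8]
finger_gap: 0.003
grasp_force: 12.6
```

```bash
python3 -c "
from h import *
st()"
```

```text
t 73.6 pos [0.5201 0.0589 0.083 ] S [-0.1082 -0.1157] psi 18.1 F [-9.5 22.3  2.8] gap 0.003 g 12.6 q [ 0.23  0.56 -0.5   2.    0.4   0.68 -0.21]
```

The bolt hit a hard stop after about 40 mm of travel. I'll retreat and check.

Request:
carry_out(
  deltas=[0.8,0,0,0,0,0,0,0.3,-0.8,0,0,0,0,0,0,-0.8,-0.5,0,0,0,0,0,0,-1,0,0,0,0,0,0,-1,0,0,0,0,0,0,-1,0,0,0,0,0,0,-1,0,0,0,0,-1,0,-1,0,0,0,0,-1,0,-1,0,0,0,0,-1,0,-1,0,0,0,0,-1,0,0,0,0,0,0,-1,0,0,0,0,0,0,-1,0,0,0,0,0,0,-1,0,0,0,0,0,0,-1,0,0,0,0,0,0,-1,0,0,0,0,0,0,-1,0,0,0,0,0,0,-1,0,0,0,0,0,0,0,0,0,0,0,0,0],
)

```text
clock: 75.5
ee_pos: [0.5533, -0.1533, 0.233]
eef_rot: [1.86, 2.531, -0.002]
contact_force: [0.8, 0.6, -0.0]
finger_gap: 0.001
grasp_force: 0.0
```

Run:
```python
from h import *
st();im=capture("scene");t=capture("top")
cv2.imwrite("pics/c11.png",np.hstack([cv2.resize(im[95:240,300:390],(372,600),interpolation=2),cv2.resize(t[110:230,75:265],(428,270),interpolation=2) if 0 else cv2.copyMakeBorder(cv2.resize(t[110:230,75:265],(428,270),interpolation=2),0,330,0,0,0)]))
```

```text
t 75.5 pos [ 0.5533 -0.1533  0.233 ] S [-0.141  -0.3279] psi 17.4 F [ 0.8  0.6 -0. ] gap 0.001 g 0.0 q [ 0.61  0.42 -0.51  1.78  0.24  1.    0.31]
```

View pics/c11.png

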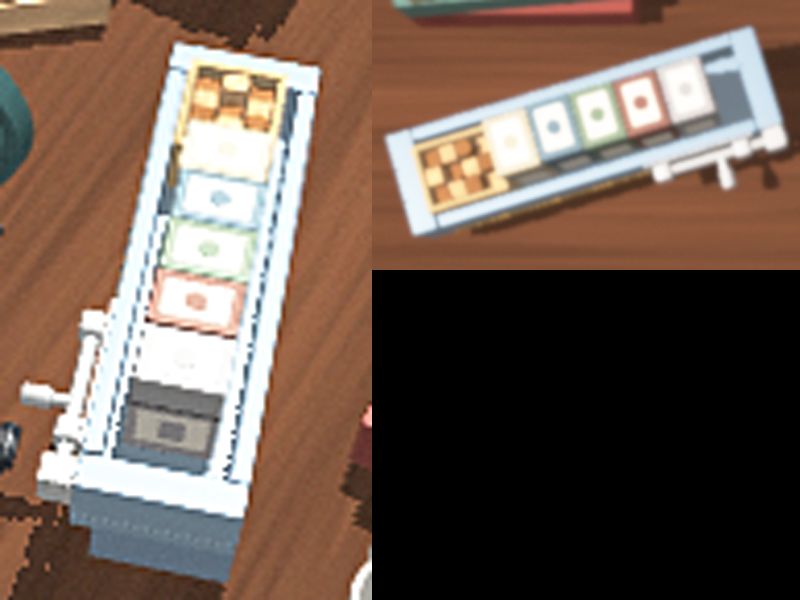

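The tub is flush with the left end panel, with five boxes tight against it in a square row. The rail is shut, and the rod is in the keeper at about (60,470) in the left half. Handing in.

```bash
python3 -c "
from cell import *
print(hand_in())"
```

```text
the job is handed in; nothing more can be done
None
```

I handed the job in at about 76 s: the tub is against the left end panel, all five game boxes stand in a tight upright row from it, the rail is shut and the bolt is fully home in the keeper.

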